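Pack away columns and bottles after a chromatography run

TASK

Put every loose column and every loose bottle lying between the two boxes away with its own kind: one box already holds a column, the other a bottle, so look which is which, and leave those two first pieces in their boxes. Shut both boxes with their lids fully down, and only once a lid is down press its round catch fully home to lock it. Leave the amber bottle, the flask and the mouse where they are.

Things in the scene. Friction and masses are not known exactly. Their poses are not given: they have to be found in the camera images.
- box_left: grey open-topped plastic storage box on the robot's left, fixed to the bench: 180 (its x) x 250 (its y) x 75 mm high, walls and floor 5 mm thick. Origin: centre of its underside. Its +x points to the hinge side, away from the bench's middle (about world +y); z up. At the start it holds the first column or the first bottle: the kind it is for.
- lid_left (a joint): hinge of the left box's white flat lid, 180 x 250 x 8 mm, 0.25 kg. Axis along the box's y at box (x 90, z 75) mm; the lid's underside passes through it. 0 = shut; starts open at 1.66 to 1.82 (leaning outward), end stop 1.9. Friction 0.42 N m: stays where left; push its outer face over and down, about 6 N at 120 mm from the hinge.
- lid_left_edge (a point): middle of that lid's free edge, on its outer (when shut, upper) face, 180 mm from the hinge; x points from the free edge to the hinge, z out of the outer face
- catch_left (a joint): round black push catch (32 mm across) on the outer face of the left lid, on its centre line, 150 mm from the hinge. 0 m = unlocked, standing 12 mm proud of the lid; 0.008 = end stop, fully pressed in, standing 4 mm proud. Slides square to the lid; no spring: 6 N of friction moves it, it stays where it is left and cannot be pulled out again.
- catch_left_top (a point): centre of that catch's top face; z points out of the lid
- box_right: grey open-topped plastic storage box on the robot's right, fixed to the bench: 180 (its x) x 250 (its y) x 75 mm high, walls and floor 5 mm thick. Origin: centre of its underside. Its +x points to the hinge side, away from the bench's middle (about world -y); z up. At the start it holds the first column or the first bottle: the kind it is for.
- lid_right (a joint): hinge of the right box's white flat lid, 180 x 250 x 8 mm, 0.25 kg. Axis along the box's y at box (x 90, z 75) mm; the lid's underside passes through it. 0 = shut; starts open at 1.66 to 1.82 (leaning outward), end stop 1.9. Friction 0.42 N m: stays where left; push its outer face over and down, about 6 N at 120 mm from the hinge.
- lid_right_edge (a point): middle of that lid's free edge, on its outer (when shut, upper) face, 180 mm from the hinge; x points from the free edge to the hinge, z out of the outer face
- catch_right (a joint): round black push catch (32 mm across) on the outer face of the right lid, on its centre line, 150 mm from the hinge. 0 m = unlocked, standing 12 mm proud of the lid; 0.008 = end stop, fully pressed in, standing 4 mm proud. Slides square to the lid; no spring: 6 N of friction moves it, it stays where it is left and cannot be pulled out again.
- catch_right_top (a point): centre of that catch's top face; z points out of the lid
- column_1: chromatography column: bright steel tube 18 mm across, 120 mm long, with a 26 mm square, 16 mm long end fitting at each end; 0.10 to 0.21 kg. Origin: its middle, 13 mm above what it lies on; x along the tube. Loose on the bench between the boxes; may be absent.
- column_2: chromatography column: bright steel tube 18 mm across, 120 mm long, with a 26 mm square, 16 mm long end fitting at each end; 0.10 to 0.21 kg. Origin: its middle, 13 mm above what it lies on; x along the tube. Loose on the bench between the boxes; may be absent.
- column_3: chromatography column: bright steel tube 18 mm across, 120 mm long, with a 26 mm square, 16 mm long end fitting at each end; 0.10 to 0.21 kg. Origin: its middle, 13 mm above what it lies on; x along the tube. Loose on the bench between the boxes; may be absent.
- bottle_1: square-sided white plastic reagent bottle, 44 x 44 mm, body 52 mm high, with a round neck cap 30 mm across and 14 mm high, 66 mm in all; 0.06 to 0.13 kg. Origin: on its axis, 33 mm above its base; z along the axis towards the cap, x and y square to the flat sides. Starts standing on the bench between the boxes; may be absent.
- bottle_2: square-sided white plastic reagent bottle, 44 x 44 mm, body 52 mm high, with a round neck cap 30 mm across and 14 mm high, 66 mm in all; 0.06 to 0.13 kg. Origin: on its axis, 33 mm above its base; z along the axis towards the cap, x and y square to the flat sides. Starts standing on the bench between the boxes; may be absent.
- bottle_3: square-sided white plastic reagent bottle, 44 x 44 mm, body 52 mm high, with a round neck cap 30 mm across and 14 mm high, 66 mm in all; 0.06 to 0.13 kg. Origin: on its axis, 33 mm above its base; z along the axis towards the cap, x and y square to the flat sides. Starts standing on the bench between the boxes; may be absent.
- first_column: chromatography column: bright steel tube 18 mm across, 120 mm long, with a 26 mm square, 16 mm long end fitting at each end; 0.10 to 0.21 kg. Origin: its middle, 13 mm above what it lies on; x along the tube. Lies in one of the boxes from the start, and stays there.
- first_bottle: square-sided white plastic reagent bottle, 44 x 44 mm, body 52 mm high, with a round neck cap 30 mm across and 14 mm high, 66 mm in all; 0.06 to 0.13 kg. Origin: on its axis, 33 mm above its base; z along the axis towards the cap, x and y square to the flat sides. Stands in the other box from the start, and stays there.
- amber_bottle: bystander: amber glass bottle, 70 mm across, 160 mm high; origin at the centre of its base
- flask: bystander: conical glass flask, 80 mm across the base, 112 mm high; origin at the centre of its base
- mouse: bystander: black computer mouse, 60 x 105 x 24 mm; origin at the centre of its underside
Not all that is in view belongs to the job. What is shaped like the bottle_2 but brown is not meant. What is shaped like the column_3 but blue is not meant.

How it is judged (in metres and radians):
At the end, for the whole second after the job is handed in: All columns lie inside the box that held the first column and all bottles inside the box that held the first bottle, at rest (below 0.03 m/s); both lids shut to within 0.04 rad, both catches pressed in at least 6.2 of their 8 mm ((((x of first_column in the frame of box_left between -0.088 and 0.088 m and y of first_column in the frame of box_left between -0.123 and 0.123 m and z of first_column in the frame of box_left between 0 and 0.075 m) and (x of column_1 in the frame of box_left between -0.088 and 0.088 m and y of column_1 in the frame of box_left between -0.123 and 0.123 m and z of column_1 in the frame of box_left between 0 and 0.075 m) and (x of column_2 in the frame of box_left between -0.088 and 0.088 m and y of column_2 in the frame of box_left between -0.123 and 0.123 m and z of column_2 in the frame of box_left between 0 and 0.075 m) and (x of column_3 in the frame of box_left between -0.088 and 0.088 m and y of column_3 in the frame of box_left between -0.123 and 0.123 m and z of column_3 in the frame of box_left between 0 and 0.075 m) and (x of first_bottle in the frame of box_right between -0.088 and 0.088 m and y of first_bottle in the frame of box_right between -0.123 and 0.123 m and z of first_bottle in the frame of box_right between 0 and 0.075 m) and (x of bottle_1 in the frame of box_right between -0.088 and 0.088 m and y of bottle_1 in the frame of box_right between -0.123 and 0.123 m and z of bottle_1 in the frame of box_right between 0 and 0.075 m) and (x of bottle_2 in the frame of box_right between -0.088 and 0.088 m and y of bottle_2 in the frame of box_right between -0.123 and 0.123 m and z of bottle_2 in the frame of box_right between 0 and 0.075 m) and (x of bottle_3 in the frame of box_right between -0.088 and 0.088 m and y of bottle_3 in the frame of box_right between -0.123 and 0.123 m and z of bottle_3 in the frame of box_right between 0 and 0.075 m)) or ((x of first_column in the frame of box_right between -0.088 and 0.088 m and y of first_column in the frame of box_right between -0.123 and 0.123 m and z of first_column in the frame of box_right between 0 and 0.075 m) and (x of column_1 in the frame of box_right between -0.088 and 0.088 m and y of column_1 in the frame of box_right between -0.123 and 0.123 m and z of column_1 in the frame of box_right between 0 and 0.075 m) and (x of column_2 in the frame of box_right between -0.088 and 0.088 m and y of column_2 in the frame of box_right between -0.123 and 0.123 m and z of column_2 in the frame of box_right between 0 and 0.075 m) and (x of column_3 in the frame of box_right between -0.088 and 0.088 m and y of column_3 in the frame of box_right between -0.123 and 0.123 m and z of column_3 in the frame of box_right between 0 and 0.075 m) and (x of first_bottle in the frame of box_left between -0.088 and 0.088 m and y of first_bottle in the frame of box_left between -0.123 and 0.123 m and z of first_bottle in the frame of box_left between 0 and 0.075 m) and (x of bottle_1 in the frame of box_left between -0.088 and 0.088 m and y of bottle_1 in the frame of box_left between -0.123 and 0.123 m and z of bottle_1 in the frame of box_left between 0 and 0.075 m) and (x of bottle_2 in the frame of box_left between -0.088 and 0.088 m and y of bottle_2 in the frame of box_left between -0.123 and 0.123 m and z of bottle_2 in the frame of box_left between 0 and 0.075 m) and (x of bottle_3 in the frame of box_left between -0.088 and 0.088 m and y of bottle_3 in the frame of box_left between -0.123 and 0.123 m and z of bottle_3 in the frame of box_left between 0 and 0.075 m))) and value of joint each of lid_left, lid_right below 0.04 rad and value of joint each of catch_left, catch_right above 0.0062 m and linear speed of each of column_1, column_2, column_3, bottle_1, bottle_2, bottle_3 below 0.03 m/s); the robot touches nothing.
It fails at once if The left catch is pressed (over 4 mm) while its lid is not down (over 0.1 rad) (value of joint catch_left above 0.004 m and value of joint lid_left above 0.1 rad).
It fails at once if The right catch is pressed (over 4 mm) while its lid is not down (over 0.1 rad) (value of joint catch_right above 0.004 m and value of joint lid_right above 0.1 rad).
It fails at once if The first column or first bottle is taken from its box (moved over 200 mm) (distance of any of first_column, first_bottle from where it was at the start of the episode above 0.2 m).
It fails at once if The amber bottle, flask or mouse is pushed over 50 mm away, or tipped (distance of any of amber_bottle, flask, mouse from where it was at the start of the episode above 0.05 m or angle between any of amber_bottle, flask, mouse's own z axis and vertical above 0.5 rad).
Of column_1, column_2, column_3 only 2 to 3 are there at a start; the rules pass over those that are not, and their reading is None.
Of bottle_1, bottle_2, bottle_3 only 2 to 3 are there at a start; the rules pass over those that are not, and their reading is None.
At some moment in a run one of column_1, column_2, column_3, bottle_1, bottle_2, bottle_3 may be knocked a few centimetres aside while the robot is not near it.
Once in a run the grip may slacken for a moment while it holds something.
It also fails if it takes over 208 s, if anything falls off the work surface, if the arm or the gripper's body presses on something with over 40 N, if the wrist force passes 120 N, or if a joint passes its speed limit or range.

ROBOT

A 6-joint arm with a two-finger parallel gripper is mounted at the origin on the work surface. World frame = base frame: x ahead of the robot, y to its left, z up, the work surface at z = 0. Lengths are in mm, angles in rad, forces in N, time in s.
With the tool pointing down it reaches from about 300 to 775 mm from the base axis. Payload 14.6 kg.
Tool frame: the origin (TCP) lies midway between the tips of the shut fingers; the grasp point (between the pads) lies 19 mm behind it (manip.grasp_offset is the distance from the TCP to the grasp point, in mm); z points along the fingers, y is the line along which they close (so a half turn about z gives the same grasp; the last joint's range is limited). The gripper opens to 94 mm and grips with 3 to 60 N. Pads are 16 mm wide; open, the fingers measure 119 mm over their backs; the gripper's body (75 mm by 177 mm) begins 78 mm behind the grasp point.
Start: joints at [-1.286, 0.3, 1.521, -0, 1.321, -0.067], TCP at [189.516, -516.307, 205.446] pointing down, gripper open.
Joint ranges: [-3.03, 3.03], [-0.79, 2.21], [0.23, 2.52], [-1.04, 4.18], [0, 3.07], [-2.55, 2.55]. Speed limits (rad/s): [2.22, 2.22, 2.57, 3.14, 3.14, 3.14].

INTERFACE

Orientations are given as [roll, pitch, yaw] about the fixed x, y, z axes, in that order (R = Rz(yaw) Ry(pitch) Rx(roll)).
In Python, from cell import manip, viewer gives the robot as it stands. The module is installed in compiled form; this text tells all that it offers.
- The arm moves only by the tool move_arm, never from a script. Its argument "moves" is a list of rows, each a list of 4 numbers: the shift along the tool's x, y, z in m, then the turn about the tool's z in rad. A call has 1 to 12 rows; each row is the pose to reach, as a shift and turn from the pose commanded when the call began, along the tool's axes at that moment; what a row does not reach only later rows make up. A row lasts 1/10 s, in which the tool goes at most 50 mm and 8.59 degrees, less where a joint would pass 70% of its speed; a pose out of reach is approached as far as the arm can. A call with a gripper value outside its range is refused whole. "jaw" is the finger opening in m, from 0 to 0.094, set as the call begins (left out, the last holds). The fingers move at their own pace and stop on an object; "squeeze" is the grip in N (left out, the last holds). Time passes only in rows, so rows that repeat a pose let the fingers close. It gives the time, the measured TCP pose, the force, the opening and the grip force at its end, in the units of the state.
- manip.read_state(): the state, without advancing time (a new reading comes with each control period).
- viewer.camera(name): name is "side" or "top" or "wrist"; returns a dict with "frame" (420x560x3 uint8, blue, green, red), "z_map" (420x560 float32, mm along the optical axis (not along the pixel's ray), 0 where there is no reading), "fx", "fy", "cx", "cy" (pixels), "origin" and "orientation" of the camera in the world. Camera axes: x right, y down, z forward; pixel columns grow to the right and rows downward; lengths in mm; the calibration is good to about 2 mm. A picture is of the moment at which its call begins.
- manip.sign_off(): hands the job in; it is judged then, once.
The state is a dict: "clock": time; "joints": joint angles; "qd": joint speeds; "effort": joint torques, N m; "eef_pos": TCP position; "eef_rot": TCP orientation; "wrist_force": force on the tool from outside, world axes, zero at the start; "moment": the same for the moment, N m; "finger_gap": finger opening in mm; "finger_force": force on a finger pad.
Only numpy, scipy, OpenCV 4.12 (cv2) and the standard library are available. Lean on these libraries where they do the work, as an engineer would, in place of code of your own. Each camera call takes 0.05 s, during which the arm holds its last target. There are 200 camera calls.

## Working session

There is one attempt and no reset: what is moved stays moved. The work goes in short steps, Python scripts to look and compute and a tool call to move; the robot and the scene stay as the last step left them, time stands still between calls to the robot, and variables do not carry over. Pictures are saved under pics/ and viewed, at most 14 in all, crops included, and the job is handed in when it is done.

Besides the shell and the picture viewer there is one more tool, called after "Call:" by a JSON object that holds its "op" and its "data". move_arm: Moves the arm, as the interface text tells. Its arguments: {"type":"object","properties":{"moves":{"type":"array"},"jaw":{"type":"number"},"squeeze":{"type":"number"}},"required":["moves"]}

```bash
mkdir -p pics; cat > h.py <<'E'
import numpy as np, cv2
from scipy.spatial.transform import Rotation as R
from cell import manip, viewer
def cam(n):
    c=viewer.camera(n); o=np.array(c["orientation"],float)
    c["R"]=o if o.shape==(3,3) else R.from_euler('xyz',o).as_matrix()
    c["o"]=np.array(c["origin"],float); return c
def world(c):
    z=c["z_map"]; v,u=np.mgrid[:420,:560]
    p=np.stack([(u-c["cx"])/c["fx"]*z,(v-c["cy"])/c["fy"]*z,z],-1)
    return p@c["R"].T+c["o"]
E
python3 - <<'E'
from h import *
c=cam("top"); print(c["orientation"],c["origin"],c["fx"],c["cx"])
cv2.imwrite("pics/top.png",cv2.resize(c["frame"],(784,588)))
np.savez("top0.npz",w=world(c),f=c["frame"])
c=cam("side"); cv2.imwrite("pics/side.png",c["frame"]); print(c["orientation"],c["origin"])
print(manip.read_state())
E
```

```text
[-2.97408847  0.01169789 -1.58953831] [ 393.87260853    4.27260331 1124.59482599] 462.15199495546153 274.7211863418057
[-2.45485194  0.0156036  -3.13827042] [528.48731941 582.62343431 794.04870826]
{'clock': 0.1, 'joints': array([-1.28561223e+00,  3.00407939e-01,  1.52150785e+00, -1.26259201e-05,
        1.32072897e+00, -6.65888630e-02]), 'qd': array([ 0.00051535, -0.00155926, -0.00217852,  0.00056528, -0.0019689 ,
        0.00097522]), 'effort': array([ 3.88466506e-03, -5.32641149e+01, -3.53280830e+01,  7.10632140e-02,
        2.35742319e-02, -5.54909207e-05]), 'eef_pos': array([ 189.44188805, -516.0896193 ,  204.95196172]), 'eef_rot': array([-3.14054206e+00, -5.78041870e-05,  3.51776061e-01]), 'wrist_force': array([-0.65279095,  0.63519874, -0.10259087]), 'moment': array([ 0.04458605, -0.0096386 , -0.00649091]), 'finger_force': 0.0, 'finger_gap': 94.02013968373974}
```

View pics/top.png

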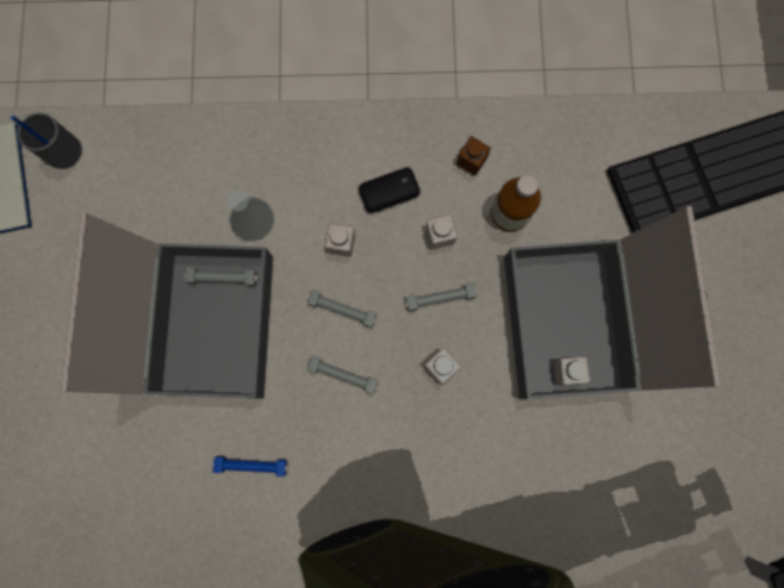

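View pics/side.png

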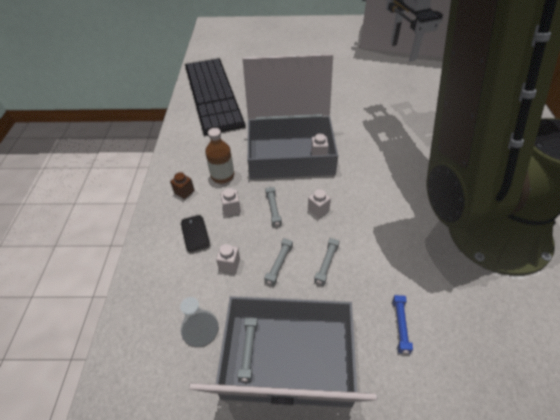

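Top view: the left box (216,320) holds a column and the right box (572,320) holds a bottle, so columns go left and bottles go right.
- Column candidates: steel ones at (342,309), (342,375) and (441,297). The blue one at (250,466) is excluded.
- Bottle candidates: white ones at (340,240), (441,231) and (441,366). The brown one at (473,155) is excluded.

```bash
cat >> h.py <<'E'
def objs(c=None,w=None,f=None,xr=(250,640),yr=(-185,195),show=True):
    if c is not None: w,f=world(c),c["frame"]
    x,y,z=w[...,0],w[...,1],w[...,2]
    m=((z>9)&(z<75)&(x>xr[0])&(x<xr[1])&(y>yr[0])&(y<yr[1])).astype(np.uint8)
    n,l,s,_=cv2.connectedComponentsWithStats(m); out=[]
    for i in range(1,n):
        if s[i,4]<60: continue
        k=l==i; zt=np.percentile(z[k],95)
        kk=k&(z>(9 if zt<32 else 44)); p=w[kk]
        (cx,cy),(a,b),_=r=cv2.minAreaRect(p[:,:2].astype(np.float32))
        bx=cv2.boxPoints(r); e1,e2=bx[1]-bx[0],bx[2]-bx[1]
        e=e1 if np.hypot(*e1)>np.hypot(*e2) else e2
        ang=np.arctan2(e[1],e[0]); ang=(ang+np.pi/2)%np.pi-np.pi/2
        out.append((cx,cy,zt,max(a,b),min(a,b),ang))
        if show: print("xy %.0f %.0f zt %.0f size %.0f x %.0f ang %.2f n %d bgr %s"%(*out[-1],s[i,4],np.median(f[k],0)))
    return out
E
python3 - <<'E'
from h import *
d=np.load("top0.npz"); w=d["w"]; f=d["f"]
objs(w=w,f=f)
# boxes: wall tops at z 70-80
x,y,z=w[...,0],w[...,1],w[...,2]
for nm,yr in(("L",(150,420)),("R",(-420,-150))):
    k=(z>70)&(z<78)&(x>200)&(x<600)&(y>yr[0])&(y<yr[1]); p=w[k][:,:2].astype(np.float32)
    print(nm,k.sum(),cv2.minAreaRect(p),p.min(0),p.max(0))
    k=(z>95)&(z<250)&(x>200)&(x<600)&(y>yr[0]-200)&(y<yr[1]+200)&(abs(y)>250); p=w[k]
    if len(p): 
        A=np.c_[p[:,1],p[:,0],np.ones(len(p))]; s=np.linalg.lstsq(np.c_[p[:,2],p[:,0],np.ones(len(p))],p[:,1],rcond=None)[0]
        print(" lid y=%.3f z + %.3f x + %.1f"%tuple(s),p.min(0),p.max(0))
    k=(z>9)&(z<70)&(x>250)&(x<530)&(y>yr[0]+20)&(y<yr[1]-20)
    print(" first", np.median(w[k&(z>20)],0) if (k&(z>20)).any() else None)
objs(w=w,f=f,xr=(300,520),yr=(215,360)); objs(w=w,f=f,xr=(300,520),yr=(-340,-215))
v=np.load("top0.npz")["f"][150:300,190:360]
cv2.imwrite("pics/c.png",cv2.resize(v,None,fx=4,fy=4,interpolation=2))
E
```

```text
xy 571 -82 zt 28 size 126 x 26 ang -1.39 n 435 bgr [ 95. 101.  99.]
xy 554 90 zt 28 size 125 x 26 ang 1.19 n 435 bgr [94. 99. 98.]
xy 451 -79 zt 68 size 44 x 44 ang -0.83 n 382 bgr [133. 138. 141.]
xy 441 90 zt 28 size 126 x 26 ang 1.20 n 446 bgr [ 95. 101.  99.]
xy 289 188 zt 29 size 26 x 13 ang 0.03 n 75 bgr [120.  66.  32.]
L 564 ((505.49334716796875, 311.077880859375), (183.5355224609375, 194.9942169189453), 87.21509552001953) [403.9149 215.4494] [599.3178  406.81107]
 lid y=0.230 z + -0.054 x + 410.0 [413.80633145 397.77856341  95.14758294] [599.97272804 451.71405327 249.99910667]
 first [440.98393742 278.80415717  31.601297  ]
R 658 ((501.8567199707031, -295.8273010253906), (206.19586181640625, 183.055908203125), 3.2467246055603027) [ 395.2448  -392.26703] [ 599.62415 -198.93747]
 lid y=-0.194 z + 0.056 x + -398.5 [ 404.5372122  -433.52848558   95.00231047] [ 599.99616342 -381.82366845  249.97447271]
 first [ 450.02738733 -297.4059285    52.72518752]
xy 462 225 zt 74 size 116 x 7 ang -0.06 n 346 bgr [39. 40. 40.]
xy 305 266 zt 27 size 83 x 9 ang -1.57 n 77 bgr [88. 51. 31.]
xy 439 -294 zt 72 size 44 x 44 ang -1.55 n 453 bgr [122. 127. 133.]
```

View pics/c.png

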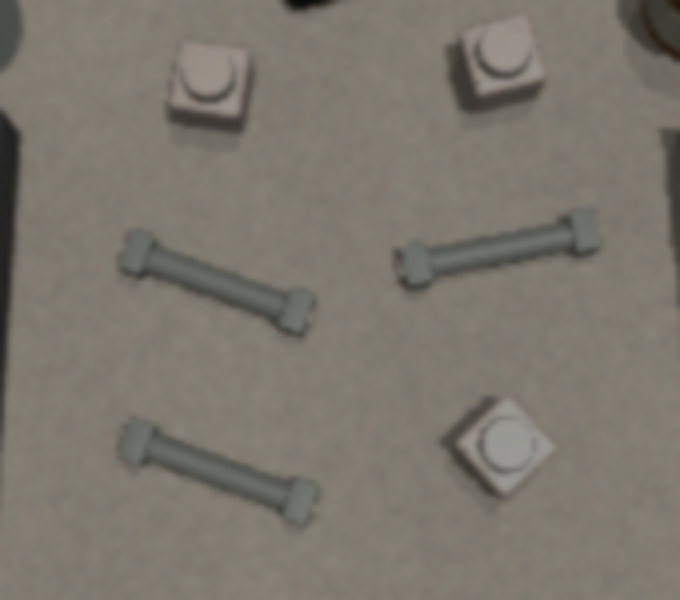

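The crop confirms three steel columns and three white bottles. The far bottles lie beyond x=640, so I'm widening the range and getting the box frames.

```bash
cat >> h.py <<'E'
def plan(*t,s=None):
    """each target (x,y,z,yaw) -> shift from the current pose in tool axes"""
    s=manip.read_state() if s is None else s; p=s["eef_pos"]; r=R.from_euler('xyz',s["eef_rot"])
    print("at",np.round(p,1),np.round(s["eef_rot"],3),"t %.1f F %s gap %.1f ff %.1f"%(s["clock"],np.round(s["wrist_force"],1),s["finger_gap"],s["finger_force"]))
    for q in t:
        d=r.inv().apply(np.array(q[:3])-p)/1000; a=-(q[3]-s["eef_rot"][2]); a=(a+np.pi/2)%np.pi-np.pi/2
        print(q,"->",np.round(d,4),"turn %.3f"%a,"rows %.1f"%max(np.linalg.norm(d)/.05,abs(a)/.15))
E
python3 - <<'E'
from h import *
d=np.load("top0.npz"); w=d["w"]; f=d["f"]
objs(w=w,f=f,xr=(300,690),yr=(-160,195))
x,y,z=w[...,0],w[...,1],w[...,2]
for yr in((200,425),(-420,-180)):
    k=(z>68)&(z<79)&(x>350)&(x<700)&(y>yr[0])&(y<yr[1]); p=w[k][:,:2].astype(np.float32)
    print(cv2.minAreaRect(p),np.percentile(p,[1,99],axis=0))
objs(w=w,f=f,xr=(420,620),yr=(232,375)); objs(w=w,f=f,xr=(420,620),yr=(-350,-230))
for n,k in(("amber",(y<-130)&(y>-230)&(x>640)&(x<760)&(z>80)),("lidL",(y>380)&(z>240)&(z<275)&(x>350)),("lidR",(y<-380)&(z>240)&(z<275)&(x>350))):
    print(n,k.sum(),np.percentile(w[k],[2,50,98],axis=0).round())
plan((571,-82,120,1.75))
E
```

```text
xy 678 -86 zt 69 size 45 x 33 ang -1.39 n 315 bgr [109. 116. 122.]
xy 672 91 zt 67 size 44 x 42 ang 1.40 n 382 bgr [117. 124. 133.]
xy 571 -82 zt 28 size 126 x 26 ang -1.39 n 435 bgr [ 95. 101.  99.]
xy 554 90 zt 28 size 125 x 26 ang 1.19 n 435 bgr [94. 99. 98.]
xy 451 -79 zt 68 size 44 x 44 ang -0.83 n 382 bgr [133. 138. 141.]
xy 441 90 zt 28 size 126 x 26 ang 1.20 n 446 bgr [ 95. 101.  99.]
((533.6799926757812, 310.2113952636719), (184.8924560546875, 250.48428344726562), 86.9061279296875) [[406.36973267 213.59132233]
 [660.77389526 404.68890381]]
((551.3709716796875, -289.99334716796875), (307.2297058105469, 189.6335906982422), 3.7670469284057617) [[ 396.9330954  -389.73347412]
 [ 689.72152405 -197.76725662]]
xy 0 0 zt 33 size 0 x 0 ang 0.00 n 374 bgr [90.  95.  92.5]
xy 441 -294 zt 72 size 44 x 40 ang -1.56 n 418 bgr [126.5 132.  135. ]
amber 711 [[ 688. -228.   83.]
 [ 711. -202.  117.]
 [ 747. -178.  162.]]
lidL 896 [[420. 430. 241.]
 [537. 439. 248.]
 [659. 449. 252.]]
lidR 939 [[ 411. -428.  241.]
 [ 525. -418.  249.]
 [ 649. -410.  254.]]
at [ 189.4 -516.1  205. ] [-3.141 -0.     0.352] t 0.1 F [-0.7  0.6 -0.1] gap 94.0 ff 0.0
(571, -82, 120, 1.75) -> [ 0.5078 -0.2759  0.0853] turn -1.398 rows 11.7
```

```bash
python3 - <<'E'
from h import *
plan((300,-250,200,1.0),(571,-82,100,1.75))
E
```

```text
at [ 189.4 -516.1  205. ] [-3.141 -0.     0.352] t 0.1 F [-0.7  0.6 -0.1] gap 94.0 ff 0.0
(300, -250, 200, 1.0) -> [ 0.1955 -0.2117  0.0052] turn -0.648 rows 5.8
(571, -82, 100, 1.75) -> [ 0.5078 -0.2759  0.1053] turn -1.398 rows 11.7
```

Call:
{"op": "move_arm", "data": {"moves": [[0.195, -0.212, 0.005, -0.65], [0.195, -0.212, 0.005, -0.65], [0.195, -0.212, 0.005, -0.65], [0.195, -0.212, 0.005, -0.65], [0.195, -0.212, 0.005, -0.65], [0.195, -0.212, 0.005, -0.65], [0.508, -0.276, 0.105, -1.398], [0.508, -0.276, 0.105, -1.398], [0.508, -0.276, 0.105, -1.398], [0.508, -0.276, 0.105, -1.398], [0.508, -0.276, 0.105, -1.398], [0.508, -0.276, 0.105, -1.398]], "jaw": 0.06}}

```text
clock: 1.3
eef_pos: [544.4, -98.1, 109.8]
eef_rot: [-3.141, -0.0, 1.756]
wrist_force: [-0.3, -0.7, 0.3]
finger_gap: 60.1
finger_force: 0.0
```

```bash
python3 - <<'E'
from h import *
c=cam("top"); objs(c,xr=(300,690),yr=(-160,195))
c=cam("wrist"); cv2.imwrite("pics/w1.png",c["frame"]); print(c["o"],c["orientation"]); print('wrist'); objs(c,xr=(300,690),yr=(-160,195))
plan((571,-82,100,1.75),(571,-82,4,1.75))
E
```

```text
xy 684 -83 zt 69 size 43 x 13 ang -1.52 n 76 bgr [138.5 146.  154.5]
xy 672 91 zt 68 size 44 x 41 ang 1.40 n 378 bgr [134.  141.5 151. ]
xy 554 90 zt 28 size 126 x 26 ang 1.19 n 432 bgr [107.5 113.5 111. ]
xy 562 -35 zt 29 size 30 x 26 ang -1.57 n 111 bgr [55. 58. 56.]
xy 441 90 zt 28 size 126 x 26 ang 1.20 n 445 bgr [ 97. 102. 100.]
[533.92198755 -20.251721   286.83843921] [2.87798564e+00 2.86082711e-03 1.83232779e-01]
wrist
xy 426 49 zt 28 size 44 x 26 ang 1.23 n 1607 bgr [84. 86. 82.]
xy 543 60 zt 28 size 67 x 26 ang 1.24 n 2083 bgr [144. 148. 143.]
xy 669 78 zt 67 size 42 x 27 ang -0.04 n 4938 bgr [ 95.  97. 106.]
xy 572 -83 zt 28 size 122 x 26 ang -1.39 n 2840 bgr [75. 77. 75.]
xy 452 -81 zt 68 size 44 x 44 ang 0.72 n 3542 bgr [118.  120.5 125. ]
xy 678 -88 zt 67 size 43 x 33 ang -1.33 n 3360 bgr [103. 102. 109.]
at [544.8 -96.5 107.4] [-3.138e+00 -2.000e-03  1.753e+00] t 1.4 F [-0.5  0.4 -0.5] gap 59.8 ff 0.0
(571, -82, 100, 1.75) -> [0.0095 0.0284 0.0074] turn 0.003 rows 0.6
(571, -82, 4, 1.75) -> [0.0093 0.0288 0.1034] turn 0.003 rows 2.2
```

View pics/w1.png

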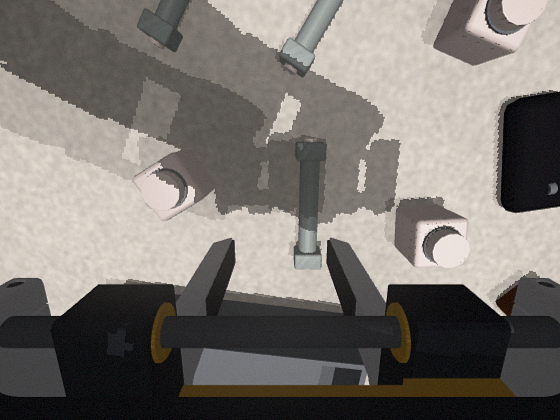

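The wrist view shows the column at (310,205) between the fingers, upright in frame. The fingers line up with it, so I'm centring above it first.

Call:
{"op": "move_arm", "data": {"moves": [[0.0095, 0.0285, 0.03, 0.003], [0.0095, 0.0285, 0.03, 0.003], [0.0095, 0.0285, 0.03, 0.003], [0.0095, 0.0285, 0.03, 0.003]]}}

```text
clock: 1.8
eef_pos: [569.2, -85.9, 82.0]
eef_rot: [3.14, 0.001, 1.746]
wrist_force: [-1.0, 0.2, 0.7]
finger_gap: 60.3
finger_force: 0.0
```

```bash
python3 - <<'E'
from h import *
plan((571.5,-82.5,4,1.75),(571.5,-82.5,130,1.75))
E
```

```text
at [569.2 -85.9  82. ] [3.140e+00 1.000e-03 1.746e+00] t 1.8 F [-1.   0.2  0.7] gap 60.3 ff 0.0
(571.5, -82.5, 4, 1.75) -> [0.0029 0.0028 0.078 ] turn -0.004 rows 1.6
(571.5, -82.5, 130, 1.75) -> [ 0.0029  0.0029 -0.048 ] turn -0.004 rows 1.0
```

Call:
{"op": "move_arm", "data": {"moves": [[0.003, 0.003, 0.04, 0], [0.003, 0.003, 0.065, 0], [0.003, 0.003, 0.077, 0], [0.003, 0.003, 0.077, 0], [0.003, 0.003, 0.077, 0]]}}

```text
clock: 2.3
eef_pos: [572.5, -82.2, 5.5]
eef_rot: [3.14, 0.001, 1.746]
wrist_force: [-0.2, -0.8, 0.0]
finger_gap: 60.1
finger_force: 0.0
```

Call:
{"op": "move_arm", "data": {"moves": [[0, 0, 0, 0], [0, 0, 0, 0], [0, 0, 0, 0], [0, 0, 0, 0], [0, 0, 0, 0], [0, 0, 0, 0]], "jaw": 0.005, "squeeze": 35}}

```text
clock: 2.9
eef_pos: [571.9, -81.7, 3.9]
eef_rot: [3.142, -0.0, 1.747]
wrist_force: [-0.3, 1.0, 1.5]
finger_gap: 17.1
finger_force: 35.0
```

Call:
{"op": "move_arm", "data": {"moves": [[0, 0, -0.05, 0], [0, 0, -0.1, 0], [0, 0, -0.14, 0], [0, 0, -0.14, 0], [0, 0, -0.14, 0]]}}

```text
clock: 3.4
eef_pos: [571.8, -81.7, 143.9]
eef_rot: [3.141, 0.0, 1.747]
wrist_force: [0.6, -0.2, -1.6]
finger_gap: 16.9
finger_force: 35.0
```

```bash
python3 - <<'E'
from h import *
c=cam("wrist"); objs(c,xr=(400,690),yr=(-160,195))
plan((545,309,140,1.52),(545,309,14,1.52))
E
```

```text
xy 430 61 zt 28 size 69 x 27 ang 1.23 n 1883 bgr [84. 86. 83.]
xy 547 72 zt 27 size 90 x 26 ang 1.23 n 2154 bgr [122. 124. 121.]
xy 672 88 zt 68 size 43 x 42 ang 1.39 n 4254 bgr [185.5 191.  206. ]
xy 452 -81 zt 68 size 44 x 44 ang -0.85 n 2755 bgr [187. 193. 207.]
xy 678 -88 zt 67 size 44 x 33 ang -1.34 n 2203 bgr [128. 132. 142.]
at [571.3 -81.6 142.7] [-3.140e+00 -1.000e-03  1.747e+00] t 3.5 F [-0.  -0.2 -1.3] gap 17.3 ff 35.0
(545, 309, 140, 1.52) -> [0.3891 0.0425 0.0028] turn 0.227 rows 7.8
(545, 309, 14, 1.52) -> [0.3891 0.0427 0.1288] turn 0.227 rows 8.2
```

Call:
{"op": "move_arm", "data": {"moves": [[0.389, 0.0425, 0, 0.227], [0.389, 0.0425, 0, 0.227], [0.389, 0.0425, 0, 0.227], [0.389, 0.0425, 0, 0.227], [0.389, 0.0425, 0, 0.227], [0.389, 0.0425, 0, 0.227], [0.389, 0.0425, 0, 0.227], [0.389, 0.0425, 0, 0.227], [0.389, 0.0425, 0, 0.227], [0.389, 0.0425, 0, 0.227], [0.389, 0.0425, 0, 0.227], [0.389, 0.0425, 0, 0.227]]}}

```text
clock: 4.65
eef_pos: [545.8, 307.4, 143.3]
eef_rot: [-3.141, 0.0, 1.518]
wrist_force: [-0.2, -0.6, -1.6]
finger_gap: 17.0
finger_force: 35.0
```

```bash
python3 - <<'E'
from h import *
c=cam("wrist"); cv2.imwrite("pics/w2.png",c["frame"])
w=world(c); x,y,z=w[...,0],w[...,1],w[...,2]
k=(z>68)&(z<79)&(y>190)&(y<430)&(x>380)&(x<680); p=w[k][:,:2].astype(np.float32); print(cv2.minAreaRect(p),np.percentile(p,[1,99],axis=0))
k=(z>22)&(z<42)&(y>240)&(y<380)&(x>420)&(x<645);p=w[k][:,:2].astype(np.float32); print(cv2.minAreaRect(p))
plan((545,309,140,1.52),(545,309,11,1.52))
E
```

```text
((533.3342895507812, 307.3142395019531), (180.9498748779297, 251.27944946289062), 87.02085876464844) [[405.96606445 222.21347046]
 [661.23718262 402.42152405]]
((614.4071044921875, 300.08978271484375), (121.10157012939453, 26.205066680908203), 87.02942657470703)
at [545.9 307.5 143.6] [-3.141  0.     1.518] t 4.7 F [ 0.4 -0.5 -1.4] gap 16.8 ff 35.0
(545, 309, 140, 1.52) -> [ 0.0014 -0.001   0.0036] turn -0.002 rows 0.1
(545, 309, 11, 1.52) -> [ 0.0014 -0.0009  0.1326] turn -0.002 rows 2.7
```

View pics/w2.png

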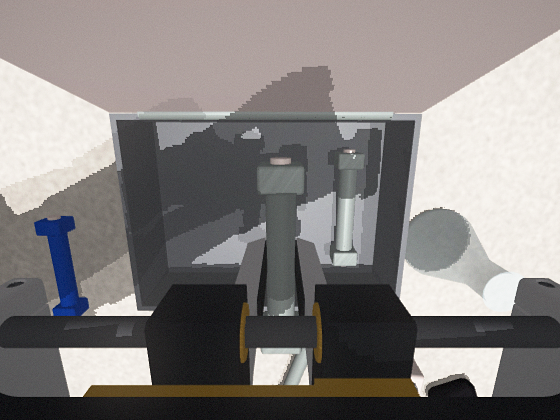

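The held column at (280,250) sits inside the box, clear of the first column at (345,210). Lowering and releasing.

Call:
{"op": "move_arm", "data": {"moves": [[0.001, -0.001, 0.045, 0], [0.001, -0.001, 0.09, 0], [0.001, -0.001, 0.12, 0], [0.001, -0.001, 0.132, 0], [0.001, -0.001, 0.132, 0], [0.001, -0.001, 0.132, 0]]}}

```text
clock: 5.3
eef_pos: [545.6, 309.9, 13.6]
eef_rot: [3.14, -0.001, 1.519]
wrist_force: [0.6, 0.0, -1.1]
finger_gap: 17.2
finger_force: 35.0
```

Call:
{"op": "move_arm", "data": {"moves": [[0, 0, 0, 0], [0, 0, 0, 0], [0, 0, 0, 0], [0, 0, 0, 0]], "jaw": 0.045}}

```text
clock: 5.7
eef_pos: [544.8, 309.9, 12.3]
eef_rot: [3.141, -0.0, 1.52]
wrist_force: [0.4, 0.4, -1.0]
finger_gap: 43.7
finger_force: 0.0
```

Call:
{"op": "move_arm", "data": {"moves": [[0, 0, -0.04, 0], [0, 0, -0.09, 0], [0, 0, -0.132, 0], [0, 0, -0.132, 0], [0, 0, -0.132, 0]]}}

```text
clock: 6.2
eef_pos: [544.8, 309.9, 144.5]
eef_rot: [3.14, -0.001, 1.52]
wrist_force: [0.1, 0.1, -0.3]
finger_gap: 45.1
finger_force: 0.0
```

```bash
cat >> h.py <<'E'
def inbox(c,yr=(232,385)):
    w=world(c);x,y,z=w[...,0],w[...,1],w[...,2]
    m=((z>20)&(z<73)&(y>yr[0])&(y<yr[1])&(x>422)&(x<645)).astype(np.uint8)
    n,l,s,_=cv2.connectedComponentsWithStats(m)
    for i in range(1,n):
        if s[i,4]>150:
            r=cv2.minAreaRect(w[l==i][:,:2].astype(np.float32)); print("  in box",np.round(r[0]),np.round(r[1]),"%.0f"%r[2],"z %.0f"%np.percentile(z[l==i],95))
E
python3 - <<'E'
from h import *
c=cam("wrist"); inbox(c)
c=cam("top"); objs(c,xr=(300,690),yr=(-160,195))
plan((553,88,130,1.20))
E
```

```text
in box [546. 309.] [123.  26.] 86 z 33
  in box [616. 300.] [123.  26.] 89 z 32
xy 677 -87 zt 68 size 44 x 32 ang -1.36 n 317 bgr [120. 126. 133.]
xy 672 91 zt 68 size 44 x 41 ang 1.41 n 376 bgr [126.  133.5 143. ]
xy 554 90 zt 27 size 126 x 27 ang 1.20 n 434 bgr [102.  107.5 106. ]
xy 451 -79 zt 68 size 44 x 43 ang 0.76 n 378 bgr [143. 148. 151.]
xy 441 89 zt 28 size 126 x 26 ang 1.20 n 444 bgr [103. 109. 107.]
at [544.1 309.5 142.4] [-3.14e+00  1.00e-03  1.52e+00] t 6.3 F [ 0. -0. -0.] gap 45.1 ff 0.0
(553, 88, 130, 1.2) -> [-0.2208  0.0202  0.0126] turn 0.320 rows 4.4
```

Call:
{"op": "move_arm", "data": {"moves": [[-0.219, 0.0205, 0.012, 0.32], [-0.219, 0.0205, 0.012, 0.32], [-0.219, 0.0205, 0.012, 0.32], [-0.219, 0.0205, 0.012, 0.32], [-0.219, 0.0205, 0.012, 0.32], [-0.219, 0.0205, 0.012, 0.32], [-0.219, 0.0205, 0.012, 0.32], [-0.219, 0.0205, 0.012, 0.32], [-0.219, 0.0205, 0.012, 0.32]], "jaw": 0.06}}

```text
clock: 7.2
eef_pos: [553.8, 91.2, 131.6]
eef_rot: [-3.141, 0.0, 1.201]
wrist_force: [-0.0, -0.7, -0.7]
finger_gap: 60.0
finger_force: 0.0
```

```bash
python3 - <<'E'
from h import *
c=cam("wrist"); objs(c,xr=(400,690),yr=(-160,195))
plan((554,90,4,1.20))
E
```

```text
xy 672 89 zt 68 size 44 x 42 ang 1.40 n 3005 bgr [208. 214. 228.]
xy 554 88 zt 28 size 126 x 26 ang 1.20 n 2347 bgr [ 98. 100.  97.]
xy 442 89 zt 27 size 123 x 26 ang 1.21 n 1985 bgr [73. 74. 72.]
xy 458 -66 zt 54 size 52 x 26 ang -0.28 n 1583 bgr [ 88.  91. 100.]
at [553.8  91.1 131.6] [-3.141  0.     1.201] t 7.2 F [ 0.3 -0.3  1. ] gap 59.7 ff 0.0
(554, 90, 4, 1.2) -> [-0.0009  0.0006  0.1276] turn 0.001 rows 2.6
```

Call:
{"op": "move_arm", "data": {"moves": [[-0.001, 0.001, 0.045, 0], [-0.001, 0.001, 0.09, 0], [-0.001, 0.001, 0.118, 0], [-0.001, 0.001, 0.128, 0], [-0.001, 0.001, 0.128, 0], [-0.001, 0.001, 0.128, 0]]}}

```text
clock: 7.85
eef_pos: [555.4, 89.1, 5.3]
eef_rot: [3.14, -0.001, 1.2]
wrist_force: [-1.3, 0.2, 0.8]
finger_gap: 59.9
finger_force: 0.0
```

Call:
{"op": "move_arm", "data": {"moves": [[0, 0, 0, 0], [0, 0, 0, 0], [0, 0, 0, 0], [0, 0, 0, 0], [0, 0, 0, 0], [0, 0, 0, 0]], "jaw": 0.005}}

```text
clock: 8.45
eef_pos: [554.6, 88.7, 3.9]
eef_rot: [3.142, -0.0, 1.2]
wrist_force: [-0.4, 0.6, 1.5]
finger_gap: 16.9
finger_force: 35.0
```

Call:
{"op": "move_arm", "data": {"moves": [[0, 0, -0.045, 0], [0, 0, -0.09, 0], [0, 0, -0.14, 0], [0.181, -0.142, -0.14, -0.32], [0.181, -0.142, -0.14, -0.32], [0.181, -0.142, -0.14, -0.32], [0.181, -0.142, -0.14, -0.32], [0.181, -0.142, -0.14, -0.32], [0.181, -0.142, -0.14, -0.32], [0.181, -0.142, -0.14, -0.32], [0.181, -0.142, -0.14, -0.32]]}}

```text
clock: 9.55
eef_pos: [488.1, 308.1, 143.7]
eef_rot: [-3.141, 0.0, 1.519]
wrist_force: [0.2, -0.8, -0.8]
finger_gap: 17.1
finger_force: 35.0
```

```bash
python3 - <<'E'
from h import *
c=cam("wrist"); inbox(c); objs(c,xr=(400,690),yr=(-160,195))
plan((487,310,11,1.52))
E
```

```text
in box [546. 309.] [123.  26.] 86 z 33
  in box [614. 300.] [123.  26.] 87 z 32
xy 670 92 zt 66 size 43 x 38 ang 1.42 n 2190 bgr [107. 110. 120.]
at [488.2 307.9 143.8] [-3.141  0.     1.519] t 9.6 F [ 0.8 -0.2 -0. ] gap 16.8 ff 35.0
(487, 310, 11, 1.52) -> [ 0.002  -0.0013  0.1328] turn -0.001 rows 2.7
```

Call:
{"op": "move_arm", "data": {"moves": [[0.002, -0.001, 0.045, 0], [0.002, -0.001, 0.09, 0], [0.002, -0.001, 0.12, 0], [0.002, -0.001, 0.132, 0], [0.002, -0.001, 0.132, 0], [0.002, -0.001, 0.132, 0]]}}

```text
clock: 10.2
eef_pos: [487.9, 311.1, 13.4]
eef_rot: [3.14, -0.001, 1.519]
wrist_force: [-1.0, 0.4, -2.0]
finger_gap: 17.1
finger_force: 35.0
```

Call:
{"op": "move_arm", "data": {"moves": [[0, 0, 0, 0], [0, 0, 0, 0], [0, 0, 0, 0], [0, 0, 0, 0]], "jaw": 0.045}}

```text
clock: 10.6
eef_pos: [487.1, 311.1, 12.3]
eef_rot: [3.141, -0.0, 1.52]
wrist_force: [1.3, 0.2, 0.3]
finger_gap: 43.7
finger_force: 0.0
```

Call:
{"op": "move_arm", "data": {"moves": [[0, 0, -0.04, 0], [0, 0, -0.09, 0], [0, 0, -0.13, 0], [-0.223, -0.034, -0.12, 0.315], [-0.223, -0.034, -0.12, 0.315], [-0.223, -0.034, -0.12, 0.315], [-0.223, -0.034, -0.12, 0.315], [-0.223, -0.034, -0.12, 0.315], [-0.223, -0.034, -0.12, 0.315], [-0.223, -0.034, -0.12, 0.315], [-0.223, -0.034, -0.12, 0.315], [-0.223, -0.034, -0.12, 0.315]]}}

```text
clock: 11.8
eef_pos: [441.7, 90.8, 131.8]
eef_rot: [-3.142, -0.0, 1.206]
wrist_force: [1.3, 0.5, 0.3]
finger_gap: 44.9
finger_force: 0.0
```

```bash
python3 - <<'E'
from h import *
c=cam("wrist"); inbox(c); objs(c,xr=(350,690),yr=(-160,195))
plan((442,89,4,1.20))
E
```

```text
in box [484. 257.] [21. 28.] 61 z 33
xy 671 89 zt 67 size 44 x 43 ang 1.40 n 4132 bgr [90. 91. 97.]
xy 417 104 zt 28 size 126 x 26 ang 1.21 n 2308 bgr [82.  84.  81.5]
xy 674 -68 zt 46 size 11 x 4 ang 0.25 n 898 bgr [75. 78. 85.]
xy 435 -77 zt 68 size 31 x 24 ang 1.46 n 599 bgr [173. 179. 192.]
at [441.6  90.8 131.8] [-3.141  0.     1.206] t 11.8 F [-0.2 -0.3 -1. ] gap 45.4 ff 0.0
(442, 89, 4, 1.2) -> [-0.0015  0.001   0.1278] turn 0.006 rows 2.6
```

The column was knocked aside to (417,104), so I'm correcting for that.

```bash
python3 - <<'E'
from h import *
c=cam("wrist"); objs(c,xr=(350,600),yr=(0,195))
plan((417,104,130,1.21),(417,104,4,1.21))
E
```

```text
xy 417 104 zt 28 size 126 x 26 ang 1.21 n 2310 bgr [82. 84. 82.]
at [441.6  90.6 131.8] [-3.141  0.     1.206] t 11.9 F [ 0.6 -0.6 -0.2] gap 45.0 ff 0.0
(417, 104, 130, 1.21) -> [ 0.0037 -0.0278  0.0018] turn -0.004 rows 0.6
(417, 104, 4, 1.21) -> [ 0.0037 -0.0278  0.1278] turn -0.004 rows 2.6
```

Call:
{"op": "move_arm", "data": {"moves": [[0.0035, -0.028, 0.0, 0], [0.0035, -0.028, 0.05, 0], [0.0035, -0.028, 0.1, 0], [0.0035, -0.028, 0.12, 0], [0.0035, -0.028, 0.128, 0], [0.0035, -0.028, 0.128, 0], [0.0035, -0.028, 0.128, 0]], "jaw": 0.06}}

```text
clock: 12.6
eef_pos: [417.5, 103.5, 4.9]
eef_rot: [3.14, -0.001, 1.205]
wrist_force: [0.7, -0.4, -0.3]
finger_gap: 59.9
finger_force: 0.0
```

Call:
{"op": "move_arm", "data": {"moves": [[0, 0, 0, 0], [0, 0, 0, 0], [0, 0, 0, 0], [0, 0, 0, 0], [0, 0, 0, 0], [0, 0, 0, 0]], "jaw": 0.005}}

```text
clock: 13.2
eef_pos: [416.7, 103.3, 3.9]
eef_rot: [3.142, -0.0, 1.205]
wrist_force: [-0.2, 0.3, 0.7]
finger_gap: 16.8
finger_force: 35.0
```

Call:
{"op": "move_arm", "data": {"moves": [[0, 0, -0.045, 0], [0, 0, -0.09, 0], [0, 0, -0.14, 0], [0.205, -0.045, -0.14, -0.31], [0.205, -0.045, -0.14, -0.31], [0.205, -0.045, -0.14, -0.31], [0.205, -0.045, -0.14, -0.31], [0.205, -0.045, -0.14, -0.31], [0.205, -0.045, -0.14, -0.31], [0.205, -0.045, -0.14, -0.31], [0.205, -0.045, -0.14, -0.31], [0.205, -0.045, -0.14, -0.31]]}}

```text
clock: 14.4
eef_pos: [448.2, 309.7, 144.1]
eef_rot: [3.141, -0.0, 1.513]
wrist_force: [-0.1, -0.2, -0.3]
finger_gap: 16.8
finger_force: 35.0
```

```bash
python3 - <<'E'
from h import *
c=cam("wrist"); inbox(c)
plan((447,311,11,1.52))
E
```

```text
in box [488. 312.] [121.  26.] 87 z 33
  in box [545. 309.] [122.  27.] 87 z 33
  in box [614. 300.] [123.  27.] 87 z 32
at [448.2 309.9 144.1] [ 3.141 -0.     1.513] t 14.4 F [ 0.3  0.1 -0.6] gap 17.3 ff 35.0
(447, 311, 11, 1.52) -> [ 0.001  -0.0013  0.1331] turn -0.007 rows 2.7
```

Call:
{"op": "move_arm", "data": {"moves": [[0.001, -0.001, 0.045, -0.007], [0.001, -0.001, 0.09, -0.007], [0.001, -0.001, 0.12, -0.007], [0.001, -0.001, 0.132, -0.007], [0.001, -0.001, 0.132, -0.007], [0.001, -0.001, 0.132, -0.007]]}}

```text
clock: 15.05
eef_pos: [447.9, 312.1, 13.4]
eef_rot: [3.14, -0.001, 1.522]
wrist_force: [0.1, -0.2, -1.1]
finger_gap: 16.9
finger_force: 35.0
```

Call:
{"op": "move_arm", "data": {"moves": [[0, 0, 0, 0], [0, 0, 0, 0], [0, 0, 0, 0], [0, 0, 0, 0]], "jaw": 0.029}}

```text
clock: 15.45
eef_pos: [447.3, 312.0, 12.3]
eef_rot: [3.141, -0.0, 1.522]
wrist_force: [-0.5, 0.1, 0.7]
finger_gap: 29.2
finger_force: 0.0
```

Call:
{"op": "move_arm", "data": {"moves": [[0, 0, -0.04, 0], [0, 0, -0.09, 0], [0, 0, -0.135, 0], [0, 0, -0.135, 0]]}}

```text
clock: 15.85
eef_pos: [449.2, 313.2, 153.1]
eef_rot: [3.133, -0.006, 1.522]
wrist_force: [0.3, 0.2, 0.3]
finger_gap: 28.8
finger_force: 0.0
```

Call:
{"op": "move_arm", "data": {"moves": [[-0.207, 0.237, 0, 0.12], [-0.207, 0.237, 0, 0.12], [-0.207, 0.237, 0, 0.12], [-0.207, 0.237, 0, 0.12], [-0.207, 0.237, 0, 0.12], [-0.207, 0.237, 0, 0.12], [-0.207, 0.237, 0, 0.12], [-0.207, 0.237, 0, 0.12], [-0.207, 0.237, 0, 0.12], [-0.207, 0.237, 0, 0.12]], "jaw": 0.09}}

```text
clock: 16.85
eef_pos: [672.9, 94.8, 146.8]
eef_rot: [-3.141, -0.0, 1.403]
wrist_force: [-0.2, -0.8, 0.1]
finger_gap: 90.0
finger_force: 0.0
```

```bash
python3 - <<'E'
from h import *
c=cam("wrist"); cv2.imwrite("pics/w3.png",c["frame"]); inbox(c); objs(c,xr=(350,760),yr=(-160,195))
plan((671,90,14,1.40))
c=cam("top"); inbox(c)
E
```

```text
in box [455. 285.] [74. 24.] 73 z 33
  in box [487. 282.] [69. 27.] 85 z 33
  in box [544. 275.] [62. 26.] 86 z 33
  in box [613. 265.] [61. 26.] 86 z 33
xy 674 89 zt 68 size 44 x 44 ang -0.18 n 2230 bgr [ 97. 100. 109.]
xy 743 2 zt 24 size 103 x 33 ang 1.55 n 693 bgr [37. 37. 39.]
xy 684 -86 zt 68 size 44 x 43 ang 0.23 n 1372 bgr [190.  196.  211.5]
at [673.   94.8 147. ] [ 3.142 -0.     1.403] t 16.9 F [ 0.7 -0.1  0.1] gap 89.9 ff 0.0
(671, 90, 14, 1.4) -> [-0.0051 -0.0012  0.133 ] turn 0.003 rows 2.7
  in box [614. 299.] [122.  27.] 87 z 33
  in box [545. 308.] [122.  26.] 86 z 33
  in box [488. 315.] [114.  25.] 86 z 33
  in box [448. 316.] [118.  25.] 86 z 33
```

View pics/w3.png

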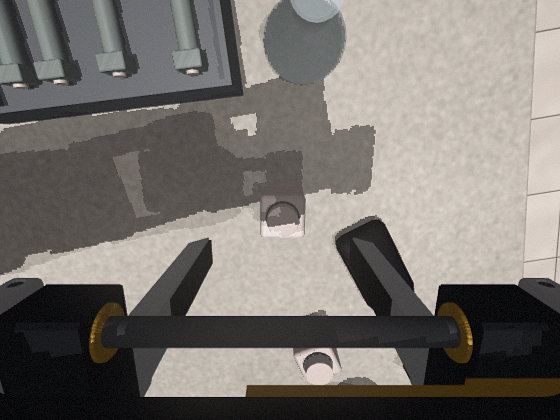

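The wrist view shows the bottle at (282,215) between the fingers, with the mouse at (375,250) beside the right finger. I'm using a narrower jaw and staying at z=20. The left box now has four columns.

Call:
{"op": "move_arm", "data": {"moves": [[-0.005, 0.0, 0.0, 0], [-0.005, 0.0, 0.045, 0], [-0.005, 0.0, 0.09, 0], [-0.005, 0.0, 0.118, 0], [-0.005, 0.0, 0.127, 0], [-0.005, 0.0, 0.127, 0], [-0.005, 0.0, 0.127, 0]], "jaw": 0.068}}

```text
clock: 17.65
eef_pos: [673.8, 88.7, 21.9]
eef_rot: [3.139, -0.001, 1.402]
wrist_force: [-0.3, 0.0, 0.4]
finger_gap: 68.2
finger_force: 0.0
```

Call:
{"op": "move_arm", "data": {"moves": [[0, 0, 0, 0], [0, 0, 0, 0], [0, 0, 0, 0], [0, 0, 0, 0], [0, 0, 0, 0]], "jaw": 0.03}}

```text
clock: 18.15
eef_pos: [673.1, 88.6, 20.5]
eef_rot: [3.141, -0.0, 1.402]
wrist_force: [-1.5, -0.2, 4.6]
finger_gap: 43.8
finger_force: 35.0
```

Call:
{"op": "move_arm", "data": {"moves": [[0, 0, -0.045, 0], [0, 0, -0.09, 0], [0, 0, -0.14, 0], [0, 0, -0.14, 0]]}}

```text
clock: 18.55
eef_pos: [675.2, 88.8, 167.7]
eef_rot: [3.131, -0.003, 1.402]
wrist_force: [0.2, -0.4, 0.5]
finger_gap: 43.4
finger_force: 35.0
```

Call:
{"op": "move_arm", "data": {"moves": [[-0.206, -0.079, 0, -0.1], [-0.206, -0.079, 0, -0.1], [-0.206, -0.079, 0, -0.1], [-0.206, -0.079, 0, -0.1], [-0.206, -0.079, 0, -0.1], [-0.423, -0.011, 0, -0.227], [-0.423, -0.011, 0, -0.227], [-0.423, -0.011, 0, -0.227], [-0.423, -0.011, 0, -0.227], [-0.423, -0.011, 0, -0.227], [-0.423, -0.011, 0, -0.227], [-0.423, -0.011, 0, -0.227]]}}

```text
clock: 19.75
eef_pos: [590.5, -326.6, 158.7]
eef_rot: [-3.14, -0.001, 1.628]
wrist_force: [0.5, 0.7, 0.1]
finger_gap: 43.6
finger_force: 35.0
```

```bash
python3 - <<'E'
from h import *
c=cam("wrist"); cv2.imwrite("pics/w4.png",c["frame"]); inbox(c,(-375,-215))
w=world(c); x,y,z=w[...,0],w[...,1],w[...,2]
k=(z>68)&(z<79)&(y<-180)&(y>-400)&(x>380)&(x<665); p=w[k][:,:2].astype(np.float32); print(cv2.minAreaRect(p),np.percentile(p,[1,99],axis=0))
plan((590,-325,27,1.627))
E
```

```text
in box [ 434. -216.] [24.  1.] 3 z 70
  in box [ 642. -266.] [  1. 103.] 3 z 71
  in box [ 442. -296.] [41. 44.] 3 z 72
((523.5909423828125, -296.496826171875), (251.18858337402344, 182.02694702148438), 3.1419708728790283) [[ 396.05416504 -389.48915283]
 [ 649.90990479 -201.13481567]]
at [ 590.7 -325.8  159.2] [-3.141e+00 -1.000e-03  1.629e+00] t 19.8 F [-0.6  0.5 -0.2] gap 43.7 ff 35.0
(590, -325, 27, 1.627) -> [ 0.0008 -0.0006  0.1322] turn 0.002 rows 2.6
```

View pics/w4.png

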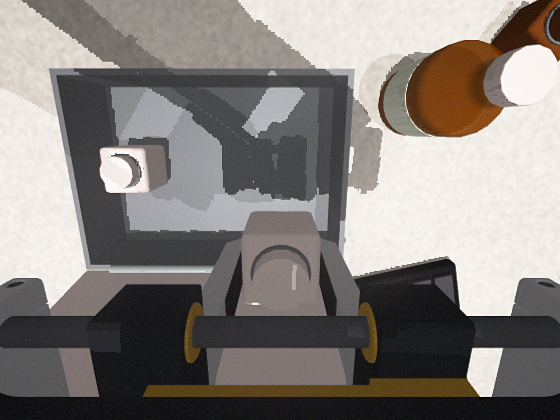

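Call:
{"op": "move_arm", "data": {"moves": [[0.001, 0.0, 0.045, 0], [0.001, 0.0, 0.09, 0], [0.001, 0.0, 0.12, 0], [0.001, 0.0, 0.131, 0], [0.001, 0.0, 0.131, 0], [0.001, 0.0, 0.131, 0]]}}

```text
clock: 20.4
eef_pos: [591.7, -325.4, 30.6]
eef_rot: [3.14, 0.001, 1.63]
wrist_force: [0.4, -0.5, -1.2]
finger_gap: 43.8
finger_force: 35.0
```

Call:
{"op": "move_arm", "data": {"moves": [[0, 0, 0, 0], [0, 0, 0, 0], [0, 0, 0, 0]], "jaw": 0.053}}

```text
clock: 20.7
eef_pos: [591.1, -325.7, 29.7]
eef_rot: [3.141, 0.001, 1.629]
wrist_force: [0.1, 0.6, 0.3]
finger_gap: 52.8
finger_force: 0.0
```

Call:
{"op": "move_arm", "data": {"moves": [[0, 0, -0.04, 0], [0, 0, -0.09, 0], [0, 0, -0.135, 0], [0, 0, -0.135, 0]]}}

```text
clock: 21.1
eef_pos: [592.8, -326.8, 171.7]
eef_rot: [3.132, 0.007, 1.629]
wrist_force: [0.7, 0.0, -0.0]
finger_gap: 53.3
finger_force: 0.0
```

Call:
{"op": "move_arm", "data": {"moves": [[0.215, 0.012, 0, -0.1], [0.215, 0.012, 0, -0.1], [0.215, 0.012, 0, -0.1], [0.215, 0.012, 0, -0.1], [0.215, 0.012, 0, -0.1], [0.233, 0.105, 0, -0.173], [0.233, 0.105, 0, -0.173], [0.233, 0.105, 0, -0.173], [0.233, 0.105, 0, -0.173], [0.233, 0.105, 0, -0.173], [0.233, 0.105, 0, -0.173]], "jaw": 0.07}}

```text
clock: 22.2
eef_pos: [681.5, -87.6, 164.6]
eef_rot: [3.141, 0.0, 1.801]
wrist_force: [-0.2, -0.0, 0.1]
finger_gap: 70.0
finger_force: 0.0
```

```bash
python3 - <<'E'
from h import *
c=cam("wrist"); objs(c,xr=(350,760),yr=(-160,195))
plan((682,-86,20,1.80))
c=cam("top"); inbox(c,(-375,-215)); objs(c,xr=(350,760),yr=(-160,195))
E
```

```text
xy 743 -0 zt 26 size 106 x 33 ang -1.57 n 2249 bgr [33. 33. 35.]
xy 452 -81 zt 68 size 44 x 44 ang -0.85 n 3402 bgr [118.5 120.  128. ]
xy 684 -87 zt 68 size 44 x 43 ang -1.32 n 1967 bgr [110. 114. 124.]
at [681.6 -87.5 164.6] [3.141 0.    1.801] t 22.2 F [-1.1  0.2 -0.1] gap 70.0 ff 0.0
(682, -86, 20, 1.8) -> [0.0014 0.0006 0.1446] turn 0.001 rows 2.9
  in box [ 643. -266.] [  5. 101.] 3 z 72
  in box [ 614. -373.] [62.  5.] 2 z 71
  in box [ 591. -322.] [44. 45.] 1 z 72
  in box [ 442. -294.] [38. 46.] 1 z 72
xy 743 12 zt 26 size 85 x 33 ang -1.56 n 360 bgr [20. 20. 21.]
```

Call:
{"op": "move_arm", "data": {"moves": [[0.001, 0.002, 0.045, -0.015], [0.001, 0.002, 0.09, -0.015], [0.001, 0.002, 0.13, -0.015], [0.001, 0.002, 0.143, -0.015], [0.001, 0.002, 0.143, -0.015], [0.001, 0.002, 0.143, -0.015]]}}

```text
clock: 22.9
eef_pos: [684.9, -85.7, 23.3]
eef_rot: [3.139, 0.001, 1.817]
wrist_force: [0.1, 0.4, 0.9]
finger_gap: 69.6
finger_force: 0.0
```

Call:
{"op": "move_arm", "data": {"moves": [[0, 0, 0, 0], [0, 0, 0, 0], [0, 0, 0, 0], [0, 0, 0, 0], [0, 0, 0, 0]], "jaw": 0.03}}

```text
clock: 23.4
eef_pos: [684.1, -85.5, 21.5]
eef_rot: [3.141, 0.0, 1.817]
wrist_force: [-1.8, 0.3, 5.5]
finger_gap: 43.8
finger_force: 35.0
```

Call:
{"op": "move_arm", "data": {"moves": [[0, 0, -0.045, 0], [0, 0, -0.09, 0], [0, 0, -0.14, 0], [0, 0, -0.14, 0]]}}

```text
clock: 23.8
eef_pos: [686.2, -85.8, 168.9]
eef_rot: [3.131, 0.005, 1.817]
wrist_force: [-0.6, 0.5, -0.6]
finger_gap: 44.1
finger_force: 35.0
```

Call:
{"op": "move_arm", "data": {"moves": [[0.001, -0.097, 0, 0.1], [0.001, -0.097, 0, 0.1], [0.001, -0.097, 0, 0.1], [-0.135, -0.131, 0, 0.193], [-0.135, -0.131, 0, 0.193], [-0.135, -0.131, 0, 0.193], [-0.135, -0.131, 0, 0.193], [-0.135, -0.131, 0, 0.193], [-0.135, -0.131, 0, 0.193]]}}

```text
clock: 24.7
eef_pos: [589.9, -247.3, 160.6]
eef_rot: [-3.141, -0.0, 1.625]
wrist_force: [-0.5, 0.3, -0.6]
finger_gap: 44.0
finger_force: 35.0
```

```bash
python3 - <<'E'
from h import *
c=cam("wrist"); objs(c,xr=(350,760),yr=(-160,195))
plan((590,-250,28,1.627))
E
```

```text
xy 452 -82 zt 68 size 44 x 44 ang 0.71 n 3248 bgr [122.  126.  137.5]
xy 757 -47 zt 22 size 15 x 6 ang -0.99 n 171 bgr [20. 17. 18.]
at [ 590.  -247.1  160.8] [-3.142 -0.     1.625] t 24.8 F [ 0.8 -0.  -0.8] gap 43.9 ff 35.0
(590, -250, 28, 1.627) -> [-2.900e-03 -1.000e-04  1.328e-01] turn -0.002 rows 2.7
```

Call:
{"op": "move_arm", "data": {"moves": [[-0.002, 0.0, 0.045, 0], [-0.002, 0.0, 0.09, 0], [-0.002, 0.0, 0.12, 0], [-0.002, 0.0, 0.132, 0], [-0.002, 0.0, 0.132, 0], [-0.002, 0.0, 0.132, 0]]}}

```text
clock: 25.35
eef_pos: [590.6, -249.9, 30.0]
eef_rot: [3.14, 0.001, 1.625]
wrist_force: [0.2, -0.3, -0.3]
finger_gap: 43.8
finger_force: 35.0
```

Call:
{"op": "move_arm", "data": {"moves": [[0, 0, 0, 0], [0, 0, 0, 0], [0, 0, 0, 0]], "jaw": 0.053}}

```text
clock: 25.65
eef_pos: [590.0, -250.3, 29.4]
eef_rot: [3.141, 0.0, 1.624]
wrist_force: [1.0, -0.2, 0.4]
finger_gap: 52.8
finger_force: 0.0
```

Call:
{"op": "move_arm", "data": {"moves": [[0, 0, -0.04, 0], [0, 0, -0.09, 0], [0, 0, -0.135, 0], [0, 0, -0.135, 0]]}}

```text
clock: 26.05
eef_pos: [591.9, -251.3, 171.3]
eef_rot: [3.132, 0.005, 1.624]
wrist_force: [0.2, -0.4, -0.3]
finger_gap: 53.2
finger_force: 0.0
```

Call:
{"op": "move_arm", "data": {"moves": [[0.176, -0.128, 0, -0.66], [0.176, -0.128, 0, -0.66], [0.176, -0.128, 0, -0.66], [0.176, -0.128, 0, -0.66], [0.176, -0.128, 0, -0.66], [0.176, -0.128, 0, -0.66], [0.176, -0.128, 0, -0.66], [0.176, -0.128, 0, -0.66], [0.176, -0.128, 0, -0.66]], "jaw": 0.07}}

```text
clock: 26.95
eef_pos: [453.0, -82.0, 163.5]
eef_rot: [-3.141, -0.0, 2.282]
wrist_force: [-0.2, -0.7, -0.7]
finger_gap: 69.8
finger_force: 0.0
```

```bash
python3 - <<'E'
from h import *
c=cam("wrist"); objs(c,xr=(350,760),yr=(-160,195))
plan((452,-81,20,2.288))
c=cam("top"); inbox(c,(-375,-215)); inbox(c)
E
```

```text
xy 451 -81 zt 68 size 44 x 43 ang 0.72 n 1997 bgr [116. 120. 131.]
xy 741 28 zt 25 size 56 x 33 ang 1.48 n 735 bgr [13. 11. 13.]
at [452.9 -81.9 163.5] [-3.141 -0.     2.282] t 27.0 F [ 0.2 -0.3 -0. ] gap 70.1 ff 0.0
(452, -81, 20, 2.288) -> [ 0.0012 -0.      0.1435] turn -0.006 rows 2.9
  in box [ 643. -267.] [  4. 104.] 3 z 71
  in box [ 590. -249.] [45. 44.] 3 z 72
  in box [ 591. -323.] [44. 45.] 2 z 72
  in box [ 442. -294.] [38. 45.] 1 z 72
  in box [614. 298.] [124.  26.] 87 z 33
  in box [545. 307.] [123.  26.] 86 z 33
  in box [488. 310.] [123.  25.] 86 z 34
  in box [448. 314.] [123.  24.] 86 z 33
```

Call:
{"op": "move_arm", "data": {"moves": [[0.001, 0.0, 0.045, -0.005], [0.001, 0.0, 0.09, -0.005], [0.001, 0.0, 0.13, -0.005], [0.001, 0.0, 0.142, -0.005], [0.001, 0.0, 0.142, -0.005], [0.001, 0.0, 0.142, -0.005]]}}

```text
clock: 27.65
eef_pos: [453.0, -80.9, 23.3]
eef_rot: [3.141, 0.002, 2.289]
wrist_force: [-1.1, -0.0, -0.0]
finger_gap: 70.4
finger_force: 0.0
```

Call:
{"op": "move_arm", "data": {"moves": [[0, 0, 0, 0], [0, 0, 0, 0], [0, 0, 0, 0], [0, 0, 0, 0], [0, 0, 0, 0]], "jaw": 0.03}}

```text
clock: 28.15
eef_pos: [452.2, -80.6, 22.4]
eef_rot: [3.141, 0.001, 2.289]
wrist_force: [-1.0, 1.0, 7.7]
finger_gap: 44.1
finger_force: 35.0
```

Call:
{"op": "move_arm", "data": {"moves": [[0, 0, -0.045, 0], [0, 0, -0.09, 0], [0, 0, -0.14, 0], [0, 0, -0.14, 0]]}}

```text
clock: 28.55
eef_pos: [454.3, -81.1, 167.7]
eef_rot: [3.136, 0.008, 2.289]
wrist_force: [-0.3, -0.4, -2.0]
finger_gap: 43.5
finger_force: 35.0
```

Call:
{"op": "move_arm", "data": {"moves": [[-0.204, -0.092, 0, 0.66], [-0.204, -0.092, 0, 0.66], [-0.204, -0.092, 0, 0.66], [-0.204, -0.092, 0, 0.66], [-0.204, -0.092, 0, 0.66], [-0.204, -0.092, 0, 0.66], [-0.204, -0.092, 0, 0.66], [-0.204, -0.092, 0, 0.66], [-0.204, -0.092, 0, 0.66], [-0.204, -0.092, 0, 0.66]]}}

```text
clock: 29.55
eef_pos: [517.0, -294.0, 162.1]
eef_rot: [3.141, 0.0, 1.63]
wrist_force: [-0.1, 0.6, -1.2]
finger_gap: 43.4
finger_force: 35.0
```

```bash
python3 - <<'E'
from h import *
plan((517,-295,28,1.627))
E
```

```text
at [ 517.  -294.   162.1] [3.141 0.    1.63 ] t 29.6 F [-0.1  0.6 -1.2] gap 43.4 ff 35.0
(517, -295, 28, 1.627) -> [-1.000e-03 -1.000e-04  1.341e-01] turn 0.003 rows 2.7
```

Call:
{"op": "move_arm", "data": {"moves": [[-0.001, 0.0, 0.045, 0], [-0.001, 0.0, 0.09, 0], [-0.001, 0.0, 0.12, 0], [-0.001, 0.0, 0.132, 0], [-0.001, 0.0, 0.132, 0], [-0.001, 0.0, 0.132, 0]]}}

```text
clock: 30.15
eef_pos: [517.5, -295.9, 30.9]
eef_rot: [3.14, 0.001, 1.629]
wrist_force: [0.1, -0.3, -0.5]
finger_gap: 43.5
finger_force: 35.0
```

Call:
{"op": "move_arm", "data": {"moves": [[0, 0, 0, 0], [0, 0, 0, 0], [0, 0, 0, 0]], "jaw": 0.053}}

```text
clock: 30.45
eef_pos: [517.2, -295.8, 30.4]
eef_rot: [3.141, 0.001, 1.629]
wrist_force: [0.2, 0.1, -0.3]
finger_gap: 52.8
finger_force: 0.0
```

Call:
{"op": "move_arm", "data": {"moves": [[0, 0, -0.04, 0], [0, 0, -0.09, 0], [0, 0, -0.135, 0], [0, 0, -0.18, 0], [0, 0, -0.22, 0], [0, 0, -0.255, 0], [0, 0, -0.255, 0], [0, 0, -0.255, 0]]}}

```text
clock: 31.25
eef_pos: [516.9, -295.7, 285.1]
eef_rot: [3.141, 0.001, 1.629]
wrist_force: [-0.4, -0.5, -0.0]
finger_gap: 53.1
finger_force: 0.0
```

Call:
{"op": "move_arm", "data": {"moves": [[0, 0, 0, 0], [0, 0, 0, 0]], "jaw": 0.0}}

```text
clock: 31.45
eef_pos: [516.7, -295.6, 283.5]
eef_rot: [-3.14, -0.001, 1.629]
wrist_force: [1.2, -0.2, 0.3]
finger_gap: 40.4
finger_force: 0.0
```

```bash
python3 - <<'E'
from h import *
c=cam("top"); inbox(c,(-375,-215)); inbox(c)
plan((472.9,-464.5,280,1.627),(472.9,-464.5,200,1.627))
E
```

```text
in box [ 643. -264.] [ 4. 98.] 3 z 71
  in box [ 590. -250.] [44. 45.] 2 z 72
  in box [ 591. -323.] [45. 46.] 3 z 72
  in box [ 518. -294.] [45. 45.] 4 z 72
  in box [ 442. -293.] [37. 44.] 3 z 72
  in box [614. 298.] [124.  26.] 87 z 33
  in box [545. 307.] [124.  26.] 86 z 33
  in box [488. 311.] [122.  25.] 86 z 33
  in box [448. 314.] [123.  25.] 86 z 33
at [ 516.7 -295.6  283.7] [-3.140e+00 -1.000e-03  1.629e+00] t 31.5 F [-0.1 -0.3 -0. ] gap 36.5 ff 0.0
(472.9, -464.5, 280, 1.627) -> [-0.1661 -0.0535  0.0036] turn 0.002 rows 3.5
(472.9, -464.5, 200, 1.627) -> [-0.1662 -0.0534  0.0836] turn 0.002 rows 3.9
```

All pieces are stored upright and separated. Next I'm going over behind the right lid.

Call:
{"op": "move_arm", "data": {"moves": [[-0.04, -0.053, 0, 0], [-0.08, -0.053, 0, 0], [-0.12, -0.053, 0, 0], [-0.167, -0.053, 0, 0], [-0.167, -0.053, 0, 0], [-0.167, -0.053, 0.04, 0], [-0.167, -0.053, 0.083, 0], [-0.167, -0.053, 0.083, 0], [-0.167, -0.053, 0.083, 0]]}}

```text
clock: 32.4
eef_pos: [473.9, -465.2, 202.8]
eef_rot: [-3.141, -0.0, 1.629]
wrist_force: [-0.2, 0.0, 0.6]
finger_gap: 0.5
finger_force: 0.0
```

```bash
python3 - <<'E'
from h import *
s=manip.read_state(); plan(); 
h=np.array([528.6,-386.3]); u=np.array([-.056,.998]); p=s["eef_pos"]; s0=(p[:2]-h)@u; z0=p[2]; print("s0,z0",s0,z0)
for th in (1.57,1.3,1.05,.8,.6,.4,.25,.12,.04,0,-.02):
    r=118; si=r*np.cos(th)-8*np.sin(th)-8; z=75+r*np.sin(th)+8*np.cos(th)
    print(th,"dx %.3f dz %.3f"%((si-s0)/1000,(z0-z)/1000))
c=cam("top"); cv2.imwrite("pics/t2.png",c["frame"])
E
```

```text
at [ 473.9 -465.2  202.8] [-3.141 -0.     1.629] t 32.4 F [-0.2  0.   0.6] gap 0.5 ff 0.0
s0,z0 -75.7003551251863 202.81261282852736
1.57 dx 0.060 dz 0.010
1.3 dx 0.092 dz 0.012
1.05 dx 0.119 dz 0.021
0.8 dx 0.144 dz 0.038
0.6 dx 0.161 dz 0.055
0.4 dx 0.173 dz 0.074
0.25 dx 0.180 dz 0.091
0.12 dx 0.184 dz 0.106
0.04 dx 0.185 dz 0.115
0 dx 0.186 dz 0.120
-0.02 dx 0.186 dz 0.122
```

View pics/t2.png

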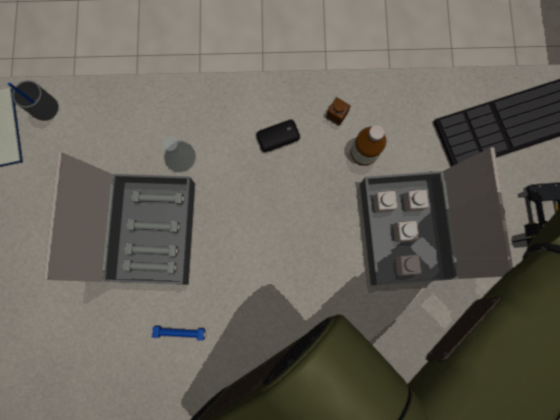

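The picture shows the closed fingers at (525,235), outside the right lid (475,215). All pieces are in their boxes. Swinging the lid down along its arc.

Call:
{"op": "move_arm", "data": {"moves": [[0.02, 0, 0.0, 0], [0.04, 0, 0.005, 0], [0.06, 0, 0.01, 0], [0.077, 0, 0.011, 0], [0.092, 0, 0.012, 0], [0.106, 0, 0.016, 0], [0.119, 0, 0.021, 0], [0.132, 0, 0.029, 0], [0.144, 0, 0.038, 0], [0.144, 0, 0.038, 0]]}}

```text
clock: 33.45
eef_pos: [466.1, -321.2, 165.9]
eef_rot: [3.139, 0.002, 1.63]
wrist_force: [-0.1, -0.6, 0.3]
finger_gap: 0.9
finger_force: 0.0
```

Call:
{"op": "move_arm", "data": {"moves": [[0.009, 0, 0.008, 0], [0.017, 0, 0.017, 0], [0.023, 0, 0.027, 0], [0.029, 0, 0.036, 0], [0.036, 0, 0.053, 0], [0.04, 0, 0.068, 0], [0.041, 0, 0.077, 0], [0.042, 0, 0.082, 0], [0.042, 0, 0.085, 0], [0.042, 0, 0.085, 0], [0.042, 0, 0.085, 0]]}}

```text
clock: 34.55
eef_pos: [462.7, -280.0, 82.6]
eef_rot: [3.142, 0.001, 1.629]
wrist_force: [-22.1, 12.6, 51.2]
finger_gap: 0.8
finger_force: 25.3
```

```bash
python3 - <<'E'
from h import *
plan()
w=world(cam("top")); x,y,z=w[...,0],w[...,1],w[...,2]
k=(y<-215)&(y>-380)&(x>540)&(x<640)&(z>60)&(z<120); print(k.sum(),np.percentile(z[k],[2,50,98]), np.linalg.lstsq(np.c_[y[k],x[k],np.ones(k.sum())],z[k],rcond=None)[0])
E
```

```text
at [ 462.7 -280.    82.6] [3.142e+00 1.000e-03 1.629e+00] t 34.5 F [-22.1  12.6  51.2] gap 0.8 ff 25.3
2431 [78.81100132 82.75629366 86.70310497] [-1.46330974e-03  3.43893309e-04  8.21605692e+01]
```

The lid is down (slope 0.0015). Moving above the catch.

Call:
{"op": "move_arm", "data": {"moves": [[0, 0, -0.03, 0], [0, 0, -0.06, 0], [-0.04, 0.06, -0.06, 0], [-0.04, 0.06, -0.06, 0], [-0.04, 0.06, -0.06, 0], [-0.04, 0.06, -0.06, 0]]}}

```text
clock: 35.2
eef_pos: [524.7, -316.0, 138.0]
eef_rot: [-3.14, -0.001, 1.629]
wrist_force: [-0.4, -0.6, -0.3]
finger_gap: 0.3
finger_force: 0.0
```

```bash
cat >> h.py <<'E'
def catch(ysgn):
    for n in("wrist","top"):
        c=cam(n); w=world(c); x,y,z=w[...,0],w[...,1],w[...,2]; f=c["frame"]
        k=(z>84)&(z<99)&(abs(y)>190)&(abs(y)<300)&(y*ysgn>0)&(x>470)&(x<590)&(f.max(-1)<90)
        m=cv2.morphologyEx(k.astype(np.uint8),cv2.MORPH_OPEN,np.ones((3,3)))
        nn,l,s,_=cv2.connectedComponentsWithStats(m)
        for i in range(1,nn):
            if s[i,4]>30: q=w[l==i]; print(n,s[i,4],cv2.minEnclosingCircle(q[:,:2].astype(np.float32)),"z",np.percentile(q[:,2],[10,50,90]))
        k=(z>60)&(z<120)&(abs(y)>200)&(abs(y)<380)&(y*ysgn>0)&(x>420)&(x<640)&(f.min(-1)>100)
        if k.sum()>500: print(n,"lid",k.sum(),np.linalg.lstsq(np.c_[y[k],x[k],np.ones(k.sum())],z[k],rcond=None)[0])
E
python3 - <<'E'
from h import *
catch(-1); plan()
E
```

```text
wrist 1672 ((518.88623046875, -237.17172241210938), 19.055524826049805) z [93.94669032 95.40301049 96.38423198]
wrist lid 37404 [ 4.46663938e-04 -4.39696340e-04  8.43441827e+01]
top 164 ((521.7272338867188, -235.0610809326172), 17.672996520996094) z [90.7318583  94.21885422 96.86672772]
top lid 1448 [ 2.82613821e-03 -2.56687157e-04  8.38030061e+01]
at [ 524.4 -315.9  138.5] [-3.141e+00 -1.000e-03  1.629e+00] t 35.3 F [0.4 0.3 1. ] gap 0.6 ff 0.0
```

```bash
python3 - <<'E'
from h import *
plan((520.3,-236.5,138,1.627),(520.3,-236.5,86,1.627))
E
```

```text
at [ 524.4 -315.9  138.5] [-3.141e+00 -1.000e-03  1.629e+00] t 35.3 F [0.4 0.3 1. ] gap 0.6 ff 0.0
(520.3, -236.5, 138, 1.627) -> [0.0795 0.0005 0.0006] turn 0.002 rows 1.6
(520.3, -236.5, 86, 1.627) -> [0.0795 0.0005 0.0526] turn 0.002 rows 1.9
```

Call:
{"op": "move_arm", "data": {"moves": [[0.04, 0, 0, 0], [0.08, 0, 0, 0], [0.08, 0, 0, 0], [0.08, 0, 0.02, 0], [0.08, 0, 0.036, 0], [0.08, 0, 0.042, 0], [0.08, 0, 0.048, 0], [0.08, 0, 0.052, 0], [0.08, 0, 0.052, 0], [0.08, 0, 0.052, 0]]}}

```text
clock: 36.3
eef_pos: [520.6, -236.7, 87.4]
eef_rot: [3.141, 0.0, 1.629]
wrist_force: [0.4, -0.3, -0.4]
finger_gap: 0.5
finger_force: 0.0
```

Call:
{"op": "move_arm", "data": {"moves": [[0, 0, 0.002, 0], [0, 0, 0.002, 0], [0, 0, 0.002, 0]]}}

```text
clock: 36.6
eef_pos: [520.8, -236.8, 86.9]
eef_rot: [3.14, 0.001, 1.629]
wrist_force: [-6.0, 2.8, 18.6]
finger_gap: 0.3
finger_force: 9.3
```

```bash
python3 - <<'E'
from h import *
plan()
E
```

```text
at [ 520.8 -236.8   86.9] [3.140e+00 1.000e-03 1.629e+00] t 36.6 F [-6.   2.8 18.6] gap 0.3 ff 9.3
```

The right catch is home (z 86.9, reaction 18.6 N). Retracting and going over to the left lid.

Call:
{"op": "move_arm", "data": {"moves": [[0, 0, -0.05, 0], [0, 0, -0.1, 0], [0, 0, -0.15, 0], [0, 0, -0.2, 0], [0, 0, -0.2, 0], [0, 0, -0.2, 0]]}}

```text
clock: 37.2
eef_pos: [520.6, -236.6, 285.6]
eef_rot: [3.14, 0.001, 1.629]
wrist_force: [0.6, -0.0, -0.1]
finger_gap: 0.5
finger_force: 0.0
```

```bash
python3 - <<'E'
from h import *
catch(-1); plan((478,280,287,1.517),(482.9,485.6,287,1.517),(482.9,485.6,200,1.517))
E
```

```text
wrist 507 ((521.124267578125, -232.73779296875), 18.58534049987793) z [86.00289359 87.76812005 88.84267294]
wrist lid 15812 [ 2.60539183e-04 -1.27528546e-04  8.41639079e+01]
top 142 ((520.6172485351562, -231.42144775390625), 16.963544845581055) z [84.7721901  86.89301804 89.20972766]
top lid 1651 [2.56608325e-03 5.47855493e-04 8.32077666e+01]
at [ 520.1 -236.3  283.4] [-3.140e+00 -1.000e-03  1.629e+00] t 37.3 F [-0.8  0.7 -0.6] gap 0.8 ff 0.0
(478, 280, 287, 1.517) -> [ 0.5179 -0.0122 -0.003 ] turn 0.112 rows 10.4
(482.9, 485.6, 287, 1.517) -> [ 0.7228  0.0046 -0.0028] turn 0.112 rows 14.5
(482.9, 485.6, 200, 1.517) -> [0.7227 0.0048 0.0842] turn 0.112 rows 14.6
```

Call:
{"op": "move_arm", "data": {"moves": [[0.518, -0.012, -0.003, 0.112], [0.518, -0.012, -0.003, 0.112], [0.518, -0.012, -0.003, 0.112], [0.518, -0.012, -0.003, 0.112], [0.518, -0.012, -0.003, 0.112], [0.518, -0.012, -0.003, 0.112], [0.518, -0.012, -0.003, 0.112], [0.518, -0.012, -0.003, 0.112], [0.518, -0.012, -0.003, 0.112], [0.518, -0.012, -0.003, 0.112], [0.518, -0.012, -0.003, 0.112], [0.518, -0.012, -0.003, 0.112]]}}

```text
clock: 38.5
eef_pos: [477.5, 282.0, 285.9]
eef_rot: [-3.139, 0.001, 1.52]
wrist_force: [0.6, -0.3, 0.0]
finger_gap: 0.4
finger_force: 0.0
```

```bash
python3 - <<'E'
from h import *
plan((482.9,485.6,287,1.517),(482.9,485.6,200,1.517))
w=world(cam("wrist")); x,y,z=w[...,0],w[...,1],w[...,2]
k=(y>380)&(z>95)&(z<265)&(x>380)&(x<660); p=w[k]
if k.sum()>300: print(k.sum(),np.linalg.lstsq(np.c_[p[:,2],p[:,0],np.ones(len(p))],p[:,1],rcond=None)[0],p.max(0))
E
```

```text
at [477.5 282.  285.9] [-3.139e+00  1.000e-03  1.520e+00] t 38.5 F [ 0.6 -0.3  0. ] gap 0.4 ff 0.0
(482.9, 485.6, 287, 1.517) -> [ 0.2036 -0.005  -0.0014] turn 0.003 rows 4.1
(482.9, 485.6, 200, 1.517) -> [ 0.2037 -0.0047  0.0856] turn 0.003 rows 4.4
26383 [ 2.26571905e-01 -5.34673426e-02  4.08363471e+02] [659.99245152 442.41955693 249.72999127]
```

Call:
{"op": "move_arm", "data": {"moves": [[0.05, -0.005, -0.002, 0.003], [0.1, -0.005, -0.002, 0.003], [0.15, -0.005, -0.002, 0.003], [0.204, -0.005, -0.002, 0.003], [0.204, -0.005, -0.002, 0.003], [0.204, -0.005, 0.04, 0.003], [0.204, -0.005, 0.085, 0.003], [0.204, -0.005, 0.085, 0.003], [0.204, -0.005, 0.085, 0.003]]}}

```text
clock: 39.45
eef_pos: [485.3, 482.8, 204.0]
eef_rot: [-3.141, 0.0, 1.512]
wrist_force: [-0.1, 0.2, 0.7]
finger_gap: 0.6
finger_force: 0.0
```

```bash
python3 - <<'E'
from h import *
s=manip.read_state(); plan()
h=np.array([538.2,397]); u=np.array([-.054,-.9985]); p=s["eef_pos"]; s0=(p[:2]-h)@u; z0=p[2]; print("s0,z0",s0,z0)
for th in (1.57,1.43,1.3,1.17,1.05,.92,.8,.7,.6,.5,.4,.25,.12,.04,0,-.02):
    r=118; si=r*np.cos(th)-8*np.sin(th)-8; z=75+r*np.sin(th)+8*np.cos(th)
    print(th,"dx %.3f dz %.3f"%(-(si-s0)/1000,(z0-z)/1000))
E
```

```text
at [485.3 482.8 204. ] [-3.141  0.     1.512] t 39.5 F [-0.1  0.2  0.7] gap 0.6 ff 0.0
s0,z0 -82.85241881164461 204.0058295620671
1.57 dx -0.067 dz 0.011
1.43 dx -0.083 dz 0.011
1.3 dx -0.099 dz 0.013
1.17 dx -0.114 dz 0.017
1.05 dx -0.127 dz 0.023
0.92 dx -0.140 dz 0.030
0.8 dx -0.151 dz 0.039
0.7 dx -0.160 dz 0.047
0.6 dx -0.168 dz 0.056
0.5 dx -0.175 dz 0.065
0.4 dx -0.180 dz 0.076
0.25 dx -0.187 dz 0.092
0.12 dx -0.191 dz 0.107
0.04 dx -0.192 dz 0.116
0 dx -0.193 dz 0.121
-0.02 dx -0.193 dz 0.123
```

Call:
{"op": "move_arm", "data": {"moves": [[-0.02, 0, 0.0, 0], [-0.044, 0, 0.005, 0], [-0.067, 0, 0.011, 0], [-0.083, 0, 0.011, 0], [-0.099, 0, 0.013, 0], [-0.114, 0, 0.017, 0], [-0.127, 0, 0.023, 0], [-0.14, 0, 0.03, 0], [-0.151, 0, 0.039, 0], [-0.151, 0, 0.039, 0]]}}

```text
clock: 40.45
eef_pos: [477.0, 332.4, 166.4]
eef_rot: [3.139, -0.002, 1.512]
wrist_force: [0.2, 0.5, 1.5]
finger_gap: 0.3
finger_force: 0.0
```

Call:
{"op": "move_arm", "data": {"moves": [[-0.009, 0, 0.008, 0], [-0.017, 0, 0.017, 0], [-0.024, 0, 0.026, 0], [-0.029, 0, 0.037, 0], [-0.036, 0, 0.053, 0], [-0.04, 0, 0.068, 0], [-0.041, 0, 0.077, 0], [-0.042, 0, 0.082, 0], [-0.042, 0, 0.084, 0], [-0.042, 0, 0.084, 0], [-0.042, 0, 0.084, 0]]}}

```text
clock: 41.55
eef_pos: [473.2, 291.5, 82.8]
eef_rot: [-3.142, -0.0, 1.514]
wrist_force: [-18.4, -10.1, 40.0]
finger_gap: 0.5
finger_force: 19.6
```

Call:
{"op": "move_arm", "data": {"moves": [[0, 0, -0.03, 0], [0, 0, -0.06, 0], [0, 0, -0.06, 0], [0, 0, -0.06, 0]]}}

```text
clock: 41.95
eef_pos: [473.4, 291.4, 139.6]
eef_rot: [3.141, -0.0, 1.514]
wrist_force: [-0.9, -0.3, 0.1]
finger_gap: 0.7
finger_force: 0.0
```

```bash
python3 - <<'E'
from h import *
catch(1); plan((532,247,138,1.517),(532,247,86,1.517))
E
```

```text
wrist 1027 ((529.8773193359375, 248.63232421875), 16.09316635131836) z [90.10597804 95.05508477 95.93272082]
wrist lid 36640 [-8.40023307e-04 -5.94403656e-04  8.45695882e+01]
top 172 ((530.6469116210938, 248.18162536621094), 17.618818283081055) z [89.79592338 93.98857371 96.88072676]
top lid 2907 [1.68242925e-03 6.56921250e-04 8.21769312e+01]
at [473.  291.1 138.5] [-3.140e+00  1.000e-03  1.514e+00] t 42.0 F [-0.4 -0.2 -0. ] gap 0.3 ff 0.0
(532, 247, 138, 1.517) -> [-0.0407  0.0614  0.0005] turn -0.003 rows 1.5
(532, 247, 86, 1.517) -> [-0.0406  0.0615  0.0525] turn -0.003 rows 1.8
```

The left lid is flat and its catch is at (530.5,248) with its top at z 95. That gives a shift of about -0.0395, 0.060.

Call:
{"op": "move_arm", "data": {"moves": [[-0.02, 0.03, 0, 0], [-0.0395, 0.06, 0, 0], [-0.0395, 0.06, 0, 0], [-0.0395, 0.06, 0.02, 0], [-0.0395, 0.06, 0.036, 0], [-0.0395, 0.06, 0.042, 0], [-0.0395, 0.06, 0.048, 0], [-0.0395, 0.06, 0.052, 0], [-0.0395, 0.06, 0.054, 0], [-0.0395, 0.06, 0.054, 0], [-0.0395, 0.06, 0.054, 0]]}}

```text
clock: 43.15
eef_pos: [530.8, 248.7, 87.1]
eef_rot: [-3.141, -0.0, 1.514]
wrist_force: [-7.1, -3.0, 12.2]
finger_gap: 0.7
finger_force: 6.0
```

```bash
python3 - <<'E'
from h import *
plan()
E
```

```text
at [530.8 248.7  87.1] [-3.141 -0.     1.514] t 43.1 F [-7.1 -3.  12.2] gap 0.7 ff 6.0
```

Call:
{"op": "move_arm", "data": {"moves": [[0, 0, 0.001, 0], [0, 0, 0.001, 0], [0, 0, 0.001, 0]]}}

```text
clock: 43.45
eef_pos: [530.9, 248.7, 86.9]
eef_rot: [3.141, -0.0, 1.514]
wrist_force: [-11.3, -4.3, 20.1]
finger_gap: 0.6
finger_force: 10.2
```

Call:
{"op": "move_arm", "data": {"moves": [[0, 0, -0.05, 0], [0, 0, -0.1, 0], [0, 0, -0.15, 0], [0, 0, -0.2, 0], [0, 0, -0.2, 0], [-0.24, 0, -0.2, 0], [-0.24, 0, -0.2, 0], [-0.24, 0, -0.2, 0], [-0.24, 0, -0.2, 0], [-0.24, 0, -0.2, 0], [-0.24, 0, -0.2, 0], [-0.24, 0, -0.2, 0]]}}

```text
clock: 44.65
eef_pos: [517.4, 8.6, 284.7]
eef_rot: [3.141, -0.0, 1.512]
wrist_force: [-0.1, -0.4, 0.1]
finger_gap: 0.3
finger_force: 0.0
```

```bash
python3 - <<'E'
from h import *
catch(1); catch(-1); c=cam("top"); objs(c,xr=(350,760),yr=(-160,195)); cv2.imwrite("pics/end.png",c["frame"]); plan()
E
```

```text
wrist lid 1720 [6.13955065e-02 2.32414838e-03 6.89648369e+01]
top 129 ((529.3536376953125, 246.5458984375), 16.22266960144043) z [84.89079826 86.69791348 89.97013493]
top lid 6534 [1.25575921e-04 8.18906812e-04 8.25607044e+01]
top 93 ((520.3705444335938, -233.82362365722656), 16.037174224853516) z [84.91921821 86.81764039 89.8432262 ]
top lid 7265 [ 7.56756374e-04 -2.19764149e-04  8.32099493e+01]
xy 745 2 zt 26 size 105 x 30 ang -1.56 n 372 bgr [26. 26. 27.]
at [517.5   9.9 284.7] [-3.142 -0.     1.516] t 44.9 F [-0.9  0.1  0.8] gap 0.5 ff 0.0
```

View pics/end.png

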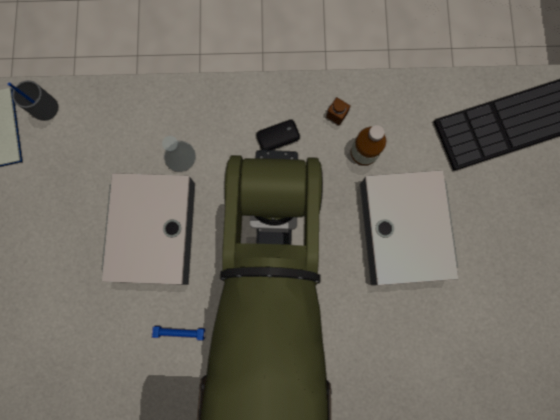

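Both lids are flat with their catches in at (172,228) and (385,228), and the amber bottle, flask and mouse haven't moved. Handing in.

```bash
python3 -c "
from cell import manip
print(manip.sign_off())"
```

```text
the job is handed in; nothing more can be done
None
```

All three loose columns are in the left box and all three loose bottles are in the right box. Both lids are shut with their catches pressed home, the amber bottle, flask and mouse are where they were, and the job was handed in at about 45 s; the sign-off returned no verdict.

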